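# Seat a slide holder on the viewing lamp and click its filter slide to green

### The arm

A 6-joint arm with a two-finger parallel gripper is mounted at the origin on a cart in front of the work surface, level with it; the furniture and walls round the work are solid. World frame = base frame: x ahead of the robot, y to its left, z up, the work surface at z = 0. Lengths are in m, angles in rad, forces in N, time in s.
With the tool pointing down it reaches from about 0.35 to 0.775 m from the base axis. Payload 5.5 kg.
Tool frame: the origin (TCP) lies on the centre line of the jaws, within the pads' length; the fingertips stand 17 mm ahead of it and the grasp point (between the pads) lies 2 mm behind it; z points along the fingers, y is the direction in which the jaws open and shut (so a half turn about z gives the same grasp; the last joint's range is limited). The gripper opens to 85 mm and grips with 20 to 120 N. Pads are 22 mm wide; open, the fingers measure 114 mm over their backs; the gripper's body (76 mm by 85 mm) begins 54 mm behind the grasp point. The pads swing forward as they close: fully open they stand 13 mm farther back than shut.
Start: joints at [-1.299, 0.313, 0.046, 1.304, 0, 1.431], TCP at [0.23, -0.527, 0.248] pointing down, gripper open.
Joint ranges: [-2.76, 2.76], [-0.86, 1.69], [-1.03, 1.26], [-2.2, 2.34], [-1.47, 1.5], [-3.14, 3.14]. Speed limits (rad/s): [2.57, 2.57, 3.14, 3.14, 3.14, 3.14].

### API

Orientations are given as a unit quaternion [w, x, y, z].
In Python, from workcell import env gives the robot as it stands.
- The arm moves only by the tool servo_tool, never from a script. Its argument "increments" is a list of rows, each an object of numbers: "claw": the closure, from 0 (fully open) to 1 (shut); "x", "y", "z": the shift along the world's x, y, z in units of 25 mm (1.0 is 25 mm); "ax", "ay", "az": the turn, a rotation vector about the world's x, y, z in units of 8 degrees (1.0 is 8 degrees). A call has 1 to 5 rows; each row shifts and turns the commanded pose from where the row before left it; what a row does not reach is not made up. A row lasts 1/10 s, in which the tool goes at most 50 mm and 8.59 degrees, less where a joint would pass 70% of its speed; a pose out of reach is approached as far as the arm can. A call is refused whole if a number of a shift passes 1 or a number of a turn 1, either way. A call with a gripper value outside its range is refused whole. The fingers move at their own pace and stop on an object; "newtons" is the grip in N (left out, the last holds). Time passes only in rows, so rows that do not move let the fingers close. It gives the time, the measured TCP pose, the force and the opening at its end, in the units of the state.
- env.get_state(): the state, without advancing time (a new reading comes with each control period).
- env.read_camera(name): name is "scene" or "top"; returns the picture (384x512x3 uint8, red, green, blue); there is no depth.
- env.calibration(name): a dict with "K" (3x3 intrinsics, pixels), "distortion" ([k1, k2, p1, p2, k3] as OpenCV has them; the pictures are not rectified), "world_to_cam" (4x4, takes a point from world to camera coordinates). Camera axes: x right, y down, z forward; pixel columns grow to the right and rows downward; lengths in m; the calibration is good to about 2 mm. A picture is of the moment at which its call begins. calibration takes no time and is no camera call.
- env.hand_in(): hands the job in, once; it reports no verdict.
The state is a dict: "clock": time; "joint_pos": joint angles; "qvel": joint speeds; "tau": joint torques, N m; "tcp_pos": TCP position; "orientation": TCP orientation; "wrist_force": force on the tool from outside, world axes, zero at the start; "ft_torque": the same for the moment, N m; "finger_gap": finger opening in m.
Only numpy, scipy, OpenCV 4.12 (cv2) and the standard library are available. Lean on these libraries where they do the work, as an engineer would, in place of code of your own. Each camera call takes 0.05 s, during which the arm holds its last target.

### The job

Put the blue slide holder on the stage of the viewing lamp and push it fully home into the corner, against both the back rail and the side stop. Only then pull the lamp's filter slide out by its knob from shut to the next click, the green filter, and let go; never run on towards the clear opening, which would bleach the stain. Leave everything else on the bench where it stands.

Things in the scene. Friction and masses are not known exactly. Their poses are not given: they have to be found in the camera images.
- holder_center (a point): Centre of the loose slide holder: a flat blue frame 62 mm (its x) by 100 mm (its y) by 12 mm high with a stained glass slide in it, 0.08 to 0.16 kg, lying flat on the bench on the knob side of the viewing lamp. Point 6 mm above its underside, z up. Either way round is right. Grasp it across its 62 mm.
- seat (a point): Where the holder's centre belongs when home: fixed to the viewing lamp, 6 mm above its stage, 60 mm above the bench, right over the 28 mm light port. x runs along the filter slide away from the knob (to the robot's left), y towards the robot, z up. Holder home: its y along this y. The bare metal stage (white housing below) reaches 81 mm to -x, 39 to +x, 92 to +y and 58 to -y of this point.
- back_rail (a point): Back rail on the lamp's stage, black, 7 mm high, 8 mm thick, 142 mm long along the seat's y. The point is on its front face at stage height (54 mm above the bench), 31 mm to +x of the seat: a long side of the holder must lie flat on this face. Axes as the seat's.
- side_stop (a point): Side stop on the lamp's stage, black, 7 mm high, 8 mm thick, 66 mm long along the seat's x. The point is on its inner face at stage height (54 mm above the bench), 50 mm to -y of the seat: an end of the holder must touch this face. Axes as the seat's.
- filter_slide (a joint): How far the filter slide is pulled out to the knob side (seat's -x), m. Spring-ball stops: 0 shut, 0.030 green, 0.060 clear (end of travel). Starts at shut or up to 8 mm off it. Let go within 4 mm of a stop, the ball centres it; elsewhere it stays put. About 5 N to leave a notch, 1 N between. Index dots come out of the slot in turn: red, green, white.
- slide_knob (a point): Middle of the upright round metal knob on the front end of the filter slide (black plate 44 mm wide, top 45 mm above the bench, in a slot under the stage): 18 mm across, from 49 to 73 mm above the bench, point at 61 mm. Moves with the slide; shut, it stands 116 mm to -x of the seat, 35 mm in front of the stage. Axes as the seat's.
- tip_box: Bystander: blue pipette tip box with a clear lid, 74 x 118 x 67 mm. Origin at the centre of its underside.
- bottle_media: Bystander: white bottle with a blue cap, 48 mm across, 105 mm high. Origin at the centre of its underside.
- glass_beaker: Bystander: small clear beaker, 42 mm across, 50 mm high. Origin at the centre of its underside.
- pipette_a: Bystander: hand pipette lying down, 244 mm long, 33 mm high. Origin at the centre of its underside.
- dish_a: Bystander: clear culture dish, 58 mm across, 15 mm high. Origin at the centre of its underside.
- dish_c: Bystander: second clear culture dish, 58 mm across, 15 mm high. Origin at the centre of its underside.
- bottle_oil: Bystander: small bottle with a black cap, 42 mm across, 88 mm high. Origin at the centre of its underside.
Not all that is in view belongs to the job. Leave any turquoise look-alike of the part that bears holder_center alone.

How it is judged:
By the outcome, as a careful person would: the job done as asked, in the order asked, and still so for the second after the job is handed in, with the robot touching nothing.
It also fails if it takes over 64 s, if anything falls off the work surface, if the arm or the gripper's body presses on something with over 40 N, if the wrist force passes 120 N, or if a joint passes its speed limit or range.

## Working session

There is one attempt and no reset: what is moved stays moved. The work goes in short steps, Python scripts to look and compute and a tool call to move; the robot and the scene stay as the last step left them, time stands still between calls to the robot, and variables do not carry over. Pictures are saved under pics/ and viewed, and the job is handed in when it is done.

Besides the shell and the picture viewer there is one more tool, called after "Call:" as a command line: name --argument value ..., lists and objects as JSON in quotes. servo_tool: Moves the arm, as the interface text tells. Its arguments: {"type":"object","properties":{"increments":{"type":"array"},"newtons":{"type":"number"}},"required":["increments"]}

```bash
ls; mkdir -p pics; python3 - <<'E'
from workcell import env
import cv2
for n in("scene","top"):
    cv2.imwrite(f"pics/{n}0.png",cv2.cvtColor(env.read_camera(n),cv2.COLOR_RGB2BGR))
    c=env.calibration(n);print(n,c)
s=env.get_state();print(s)
E
```

```text
pics
scene {'K': array([[378.48175438,   0.        , 258.20980488],
       [  0.        , 378.48175438, 194.4214651 ],
       [  0.        ,   0.        ,   1.        ]]), 'distortion': array([-0.00331883,  0.        ,  0.        ,  0.        ,  0.        ]), 'world_to_cam': array([[ 0.78705884,  0.6164763 ,  0.02225658, -0.44645014],
       [ 0.40237082, -0.48569273, -0.77601566, -0.11119723],
       [-0.4675854 ,  0.61972538, -0.63032083,  1.3782431 ],
       [ 0.        ,  0.        ,  0.        ,  1.        ]])}
top {'K': array([[356.26765249,   0.        , 256.06385336],
       [  0.        , 356.26765249, 201.23681504],
       [  0.        ,   0.        ,   1.        ]]), 'distortion': array([-0.098688,  0.      ,  0.      ,  0.      ,  0.      ]), 'world_to_cam': array([[-0.00269641, -0.99990784,  0.01330564,  0.04925415],
       [-0.99344366,  0.00115778, -0.11431692,  0.52736467],
       [ 0.11429098, -0.01352665, -0.99335522,  0.96747608],
       [ 0.        ,  0.        ,  0.        ,  1.        ]])}
{'clock': 0.1, 'joint_pos': array([-1.29858196e+00,  3.13962364e-01,  4.50985324e-02,  1.30361455e+00,
       -3.06738579e-05,  1.43118920e+00]), 'qvel': array([-0.00040159, -0.00124891,  0.00164106,  0.00063795,  0.00015438,
        0.00216708]), 'tau': array([ 1.79145063e-03, -4.81724739e+01,  2.99244261e+01,  1.27217872e-02,
       -2.32101120e-04,  1.91906190e-05]), 'tcp_pos': array([ 0.23002277, -0.52651545,  0.24747937]), 'orientation': array([-8.38164622e-04,  9.78874831e-01,  2.04458695e-01, -7.10256259e-05]), 'wrist_force': array([ 0.32349851,  0.55218634, -0.49223618]), 'ft_torque': array([ 0.00018333,  0.00362683, -0.01688293]), 'finger_gap': 0.08548879291640915}
```

View pics/scene0.png

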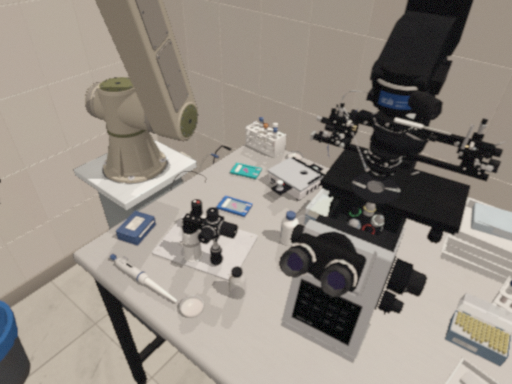

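View pics/top0.png

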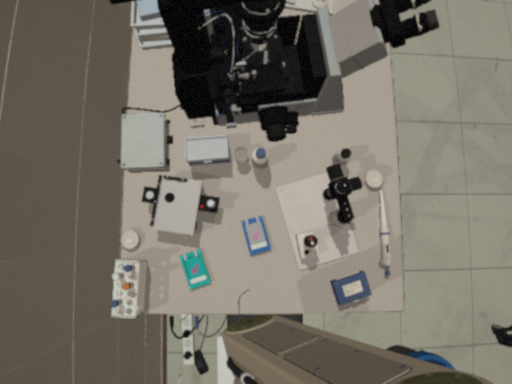

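```bash
python3 - <<'E'
import cv2
a=cv2.imread("pics/top0.png")[140:300,110:290];cv2.imwrite("pics/t0z.png",cv2.resize(a,None,fx=4,fy=3.7,interpolation=cv2.INTER_CUBIC) if 0 else cv2.resize(a,(675,600),interpolation=cv2.INTER_CUBIC))
a=cv2.imread("pics/scene0.png")[120:240,190:350];cv2.imwrite("pics/s0z.png",cv2.resize(a,(800,600),interpolation=cv2.INTER_CUBIC))
E
```

```text
(no output)
```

View pics/t0z.png

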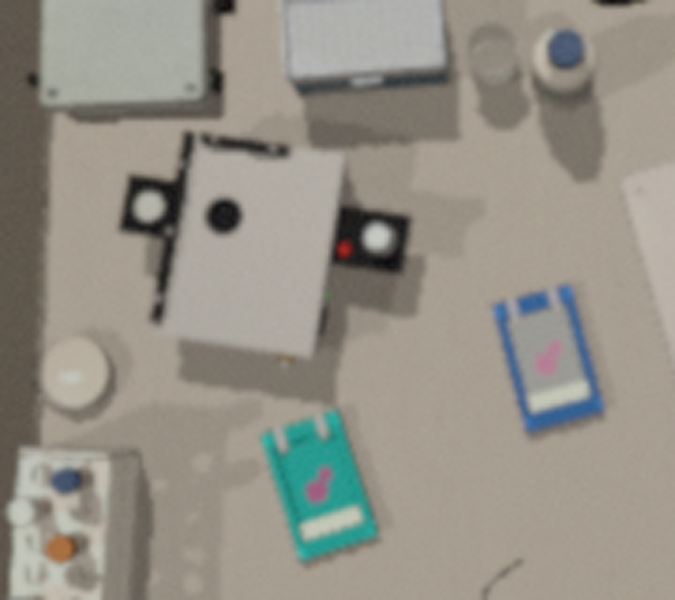

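View pics/s0z.png

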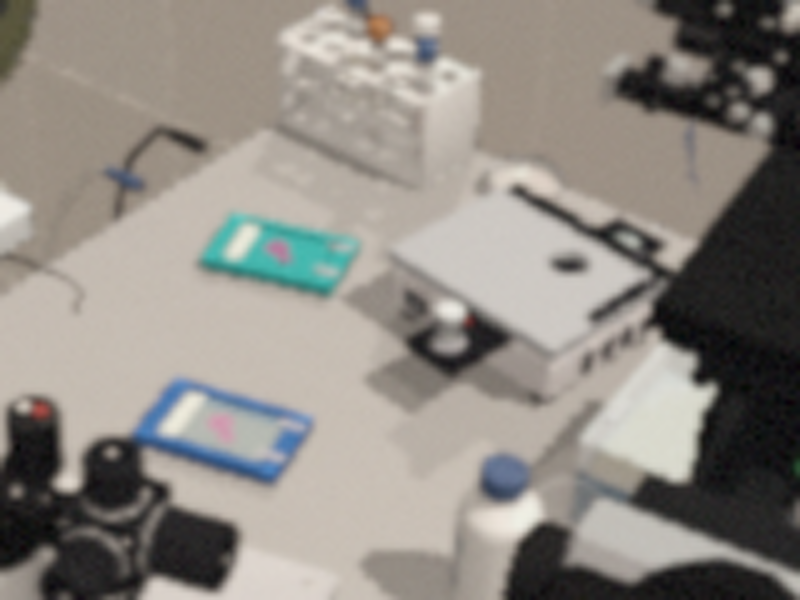

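```bash
cat >h.py <<'E'
from workcell import env
import cv2, numpy as np
def ray(n,uv,z):
    c=env.calibration(n);uv=np.asarray(uv,float).reshape(-1,1,2)
    p=cv2.undistortPoints(uv,c['K'],c['distortion']).reshape(-1,2)
    T=c['world_to_cam'];R=T[:3,:3];C=-R.T@T[:3,3]
    d=np.c_[p,np.ones(len(p))]@R
    return C+d*((z-C[2])/d[:,2])[:,None]
def proj(n,P):
    c=env.calibration(n);T=c['world_to_cam']
    r=cv2.Rodrigues(T[:3,:3])[0]
    return cv2.projectPoints(np.asarray(P,float).reshape(-1,1,3),r,T[:3,3],c['K'],c['distortion'])[0].reshape(-1,2)
def big(m,roi):
    x0,y0,x1,y1=roi;mm=np.zeros(m.shape,np.uint8);mm[y0:y1,x0:x1]=m[y0:y1,x0:x1]
    cs=cv2.findContours(mm,cv2.RETR_EXTERNAL,cv2.CHAIN_APPROX_NONE)[0]
    return max(cs,key=cv2.contourArea)
def rect(P):
    c,(w,h),a=cv2.minAreaRect((P[:,:2]*1000).astype(np.float32))
    if w>h: w,h,a=h,w,a+90   # a: direction of short side
    return np.round(c,1),round(w,1),round(h,1),round((a+90)%180-90,1)
E
python3 - <<'E'
from h import *
for n,f,hr,sr in(("top","pics/top0.png",(235,210,280,262),(145,170,206,240)),("scene","pics/scene0.png",(215,190,256,220),(262,150,330,200))):
    im=cv2.imread(f);hsv=cv2.cvtColor(im,cv2.COLOR_BGR2HSV)
    m=cv2.inRange(hsv,(100,110,40),(125,255,255));c=big(m,hr)
    hull=cv2.convexHull(c);print(n,"holder",cv2.contourArea(hull),rect(ray(n,hull,.012)))
    x0,y0,x1,y1=sr
    print(hsv[206,170 if n=="top" else 300],im[206,170])
    g=cv2.inRange(hsv,(0,0,150),(179,22,230)) 
    c=big(g,sr);h=cv2.convexHull(c);P=ray(n,h,.054);print("stage",rect(P))
    b=cv2.inRange(hsv,(0,0,0),(179,255,80))
    pr=(160,190,178,206) if n=="top" else (296,168,312,178)
    c=big(b,pr);mo=cv2.moments(c);u=(mo['m10']/mo['m00'],mo['m01']/mo['m00']);print("port",cv2.contourArea(c),u,ray(n,u,.054))
E
```

```text
top holder 97.5 (array([393.3,  37.7]), 16.7, 56.9, 21.0)
[ 18  19 174] [161 169 174]
stage (array([515.8, 267.2]), 115.5, 149.4, 81.4)
port 44.0 (169.24242424242422, 197.07954545454547) [[0.536442   0.28666337 0.054     ]]
scene holder 236.0 (array([436.9,  40.3]), 59.8, 96.3, -73.5)
[ 17  26 180] [166 174 184]
stage (array([520.2, 247. ]), 139.7, 180.0, 78.3)
port 2.0 (303.5, 172.58333333333331) [[0.53814523 0.28110073 0.054     ]]
```

```bash
cat >>h.py <<'E'
def hold(n,im,roi,z=.012):
    hsv=cv2.cvtColor(im,cv2.COLOR_BGR2HSV);S=4
    x0,y0,x1,y1=roi
    big_=cv2.resize(im[y0:y1,x0:x1],None,fx=S,fy=S,interpolation=cv2.INTER_CUBIC)
    h=cv2.cvtColor(big_,cv2.COLOR_BGR2HSV)
    m=cv2.inRange(h,(100,90,40),(125,255,255))
    m=cv2.morphologyEx(m,cv2.MORPH_OPEN,np.ones((5,5)))
    ys,xs=np.nonzero(m);uv=np.c_[(xs+.5)/S-.5+x0,(ys+.5)/S-.5+y0]
    return rect(ray(n,uv,z))
def edge(n,im,p,q,z,half=6,frac=(.1,.9)):
    """refine an edge near segment p-q (world xy, plane z): max gradient across; returns line pts"""
    g=cv2.GaussianBlur(cv2.cvtColor(im,cv2.COLOR_BGR2GRAY),(0,0),.7).astype(np.float32)
    P=proj(n,[[*p,z],[*q,z]]);d=P[1]-P[0];L=np.linalg.norm(d);d/=L;nn=np.array([-d[1],d[0]])
    t=np.arange(-half,half+.01,.1);out=[]
    for s in np.arange(frac[0]*L,frac[1]*L,.5):
        pt=P[0]+d*s+nn*t[:,None]
        v=cv2.remap(g,pt[:,0].astype(np.float32),pt[:,1].astype(np.float32),cv2.INTER_CUBIC).ravel()
        out.append(pt[np.argmax(abs(np.gradient(v)))])
    W=ray(n,out,z)[:,:2]
    vx,vy,x,y=cv2.fitLine((W*1000).astype(np.float32),cv2.DIST_HUBER,0,.01,.01).ravel()
    r=(W*1000-[x,y])@[-vy,vx]
    return np.array([x,y]),np.degrees(np.arctan2(vy,vx))%180,np.median(abs(r))
E
python3 - <<'E'
from h import *
for n,f,hr in(("top","pics/top0.png",(236,206,284,264)),("scene","pics/scene0.png",(212,188,260,224))):
    im=cv2.imread(f);print(n,hold(n,im,hr))
im=cv2.imread("pics/top0.png")
s=np.array([.5364,.2867])
# zoom px ->orig ; right-edge corners (343,152)->(315,355); bottom (158,322)->(315,355)
f=lambda u,v:(110+u*180/675,140+v*160/600)
Q=ray("top",[f(343,152),f(315,355),f(158,322)],.054)[:,:2];print(Q)
print("right",edge("top",im,Q[0],Q[1],.054,4));print("bottom",edge("top",im,Q[2],Q[1],.054,4))
# knob top disc
hsv=cv2.cvtColor(im,cv2.COLOR_BGR2HSV)
for n,roi in(("top",(203,196,218,210)),):
    m=cv2.inRange(hsv,(0,0,150),(179,60,255));c=big(m,roi);print(cv2.minEnclosingCircle(c),ray(n,cv2.minEnclosingCircle(c)[0],.073))
E
```

```text
top (array([433.5,  48.9]), 59.1, 97.6, -74.8)
scene (array([436.9,  41.3]), 66.5, 98.6, -74.8)
[[0.58220612 0.19864999]
 [0.43380894 0.2167986 ]
 [0.4574887  0.33185449]]
right (array([506.73917, 208.67398], dtype=float32), np.float32(171.55956), np.float64(0.7208526551250645))
bottom (array([439.09955, 262.40448], dtype=float32), np.float32(81.05722), np.float64(0.8018740311234873))
((210.10000610351562, 202.89999389648438), 3.1017088890075684) [[0.51816482 0.17185102 0.073     ]]
```

Call:
servo_tool --increments '[{"x": 0.35,"y": 1,"az": 0.93,"claw": 0},{"x": 0.35,"y": 1,"az": 0.93,"claw": 0},{"x": 0.35,"y": 1,"az": 0.93,"claw": 0},{"x": 0.35,"y": 1,"az": 0.93,"claw": 0},{"x": 0.35,"y": 1,"az": 0.93,"claw": 0}]'

```text
schema error: expected keys claw, x, y, z, ax, ay, az
```

Call:
servo_tool --increments '[{"x": 0.35,"y": 1,"az": 0.93,"claw": 0},{"x": 0.35,"y": 1,"az": 0.93,"claw": 0},{"x": 0.35,"y": 1,"az": 0.93,"claw": 0},{"x": 0.35,"y": 1,"az": 0.93,"claw": 0},{"x": 0.35,"y": 1,"az": 0.93,"claw": 0}]'

```text
schema error: expected keys claw, x, y, z, ax, ay, az
```

Call:
servo_tool --increments '[{"x": 0.35,"y": 1,"z": 0,"ax": 0,"ay": 0,"az": 0.93,"claw": 0},{"x": 0.35,"y": 1,"z": 0,"ax": 0,"ay": 0,"az": 0.93,"claw": 0},{"x": 0.35,"y": 1,"z": 0,"ax": 0,"ay": 0,"az": 0.93,"claw": 0},{"x": 0.35,"y": 1,"z": 0,"ax": 0,"ay": 0,"az": 0.93,"claw": 0},{"x": 0.35,"y": 1,"z": 0,"ax": 0,"ay": 0,"az": 0.93,"claw": 0}]' --newtons 40

```text
clock: 0.6
tcp_pos: [0.274, -0.4007, 0.2478]
orientation: [-0.0, 0.861, 0.508, 0.0]
wrist_force: [0.7, 0.4, -0.3]
finger_gap: 0.0855
```

Call:
servo_tool --increments '[{"x": 0.35,"y": 1,"z": 0,"ax": 0,"ay": 0,"az": 0.93,"claw": 0},{"x": 0.35,"y": 1,"z": 0,"ax": 0,"ay": 0,"az": 0.93,"claw": 0},{"x": 0.35,"y": 1,"z": 0,"ax": 0,"ay": 0,"az": 0.93,"claw": 0},{"x": 0.35,"y": 1,"z": 0,"ax": 0,"ay": 0,"az": 0.93,"claw": 0},{"x": 0.35,"y": 1,"z": 0,"ax": 0,"ay": 0,"az": 0.93,"claw": 0}]'

```text
clock: 1.1
tcp_pos: [0.3177, -0.2757, 0.248]
orientation: [-0.0, 0.654, 0.756, 0.0]
wrist_force: [1.0, -0.6, 1.1]
finger_gap: 0.0858
```

Call:
servo_tool --increments '[{"x": 0.35,"y": 1,"z": 0,"ax": 0,"ay": 0,"az": 0.93,"claw": 0},{"x": 0.35,"y": 1,"z": 0,"ax": 0,"ay": 0,"az": 0.93,"claw": 0},{"x": 0.35,"y": 1,"z": 0,"ax": 0,"ay": 0,"az": 0.93,"claw": 0},{"x": 0.35,"y": 1,"z": 0,"ax": 0,"ay": 0,"az": 0.93,"claw": 0},{"x": 0.35,"y": 1,"z": 0,"ax": 0,"ay": 0,"az": 0.93,"claw": 0}]'

```text
clock: 1.6
tcp_pos: [0.3614, -0.1508, 0.2481]
orientation: [-0.0, 0.379, 0.926, 0.0]
wrist_force: [1.4, -0.3, 0.6]
finger_gap: 0.0855
```

Call:
servo_tool --increments '[{"x": 0.35,"y": 1,"z": 0,"ax": 0,"ay": 0,"az": 0.93,"claw": 0},{"x": 0.35,"y": 1,"z": 0,"ax": 0,"ay": 0,"az": 0.93,"claw": 0},{"x": 0.35,"y": 1,"z": 0,"ax": 0,"ay": 0,"az": 0.93,"claw": 0},{"x": 0.35,"y": 1,"z": 0,"ax": 0,"ay": 0,"az": 0.93,"claw": 0},{"x": 0.35,"y": 1,"z": 0,"ax": 0,"ay": 0,"az": 0.93,"claw": 0}]'

```text
clock: 2.1
tcp_pos: [0.4051, -0.0258, 0.2481]
orientation: [-0.0, 0.064, 0.998, 0.0]
wrist_force: [-0.1, -0.6, -0.3]
finger_gap: 0.0854
```

Call:
servo_tool --increments '[{"x": 0.35,"y": 1,"z": -1,"ax": 0,"ay": 0,"az": 0.94,"claw": 0},{"x": 0.35,"y": 1,"z": -1,"ax": 0,"ay": 0,"az": 0.94,"claw": 0},{"x": 0.4,"y": 0.95,"z": -1,"ax": 0,"ay": 0,"az": 0.94,"claw": 0},{"x": 0,"y": 0,"z": -1,"ax": 0,"ay": 0,"az": 0,"claw": 0},{"x": 0,"y": 0,"z": 0,"ax": 0,"ay": 0,"az": 0,"claw": 0}]'

```text
clock: 2.6
tcp_pos: [0.4299, 0.0477, 0.1452]
orientation: [-0.003, -0.131, 0.991, 0.001]
wrist_force: [0.1, 0.4, -0.6]
finger_gap: 0.0854
```

```bash
python3 - <<'E'
from h import *
s=env.get_state();print(s['tcp_pos'],s['orientation'],s['clock'])
o=[]
for n in("scene","top"):
    im=cv2.cvtColor(env.read_camera(n),cv2.COLOR_RGB2BGR);cv2.imwrite(f"pics/{n}1.png",im)
    p=proj(n,[s['tcp_pos'],s['tcp_pos']+[0,0,-.017]]);print(n,p)
    x,y=p[0].astype(int);a=im[max(0,y-50):y+50,x-60:x+60];o.append(cv2.resize(a,(400,int(400*a.shape[0]/120))))
cv2.imwrite("pics/z1.png",np.hstack([cv2.resize(i,(400,333)) for i in o]))
E
```

```text
[0.42986007 0.04766672 0.14516202] [-3.45006371e-03 -1.30894260e-01  9.91390065e-01  7.26634405e-04] 2.6
scene [[232.58609016 169.29838568]
 [232.70263082 173.97152357]]
top [[257.02916553 235.44583937]
 [256.92021477 235.57394474]]
```

View pics/z1.png

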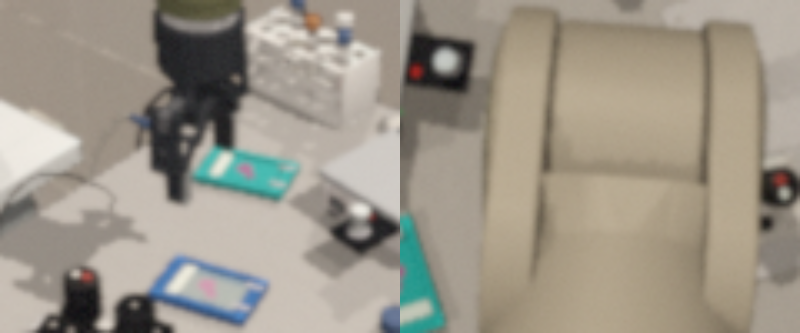

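Call:
servo_tool --increments '[{"x": 0.2,"y": 0,"z": -1,"ax": 0,"ay": 0,"az": 0,"claw": 0},{"x": 0,"y": 0,"z": -1,"ax": 0,"ay": 0,"az": 0,"claw": 0},{"x": 0,"y": 0,"z": -1,"ax": 0,"ay": 0,"az": 0,"claw": 0},{"x": 0,"y": 0,"z": -1,"ax": 0,"ay": 0,"az": 0,"claw": 0},{"x": 0,"y": 0,"z": 0,"ax": 0,"ay": 0,"az": 0,"claw": 0}]'

```text
clock: 3.2
tcp_pos: [0.4364, 0.0462, 0.0473]
orientation: [-0.002, -0.129, 0.992, 0.0]
wrist_force: [-0.2, 0.7, 0.4]
finger_gap: 0.0854
```

```bash
cat >>h.py <<'E'
def shot(tag,P=None,w=60,hh=45,names=("scene",),foc=None):
    s=env.get_state()
    for n in names:
        im=cv2.cvtColor(env.read_camera(n),cv2.COLOR_RGB2BGR);cv2.imwrite(f"pics/{n}_{tag}.png",im)
        f=s['tcp_pos'] if foc is None else foc
        x,y=proj(n,[f])[0].astype(int);x=max(w,x);y=max(hh,y);y0,x0=y-hh,x-w
        a=im[y0:y+hh,x0:x+w];k=800/(2*w)
        a=cv2.resize(a,None,fx=k,fy=k,interpolation=cv2.INTER_CUBIC)
        if P is not None:
            for q in proj(n,P): cv2.circle(a,tuple(int(v) for v in ((q-[x0,y0]+.5)*k)),3,(0,0,255),-1)
        cv2.imwrite(f"pics/{n}_{tag}_z.png",a)
    return s
E
python3 - <<'E'
from h import *
s=env.get_state();t=s['tcp_pos'];print(t)
shot("2",[t])
E
```

```text
[0.43636966 0.04623119 0.04733137]
```

View pics/scene_2_z.png

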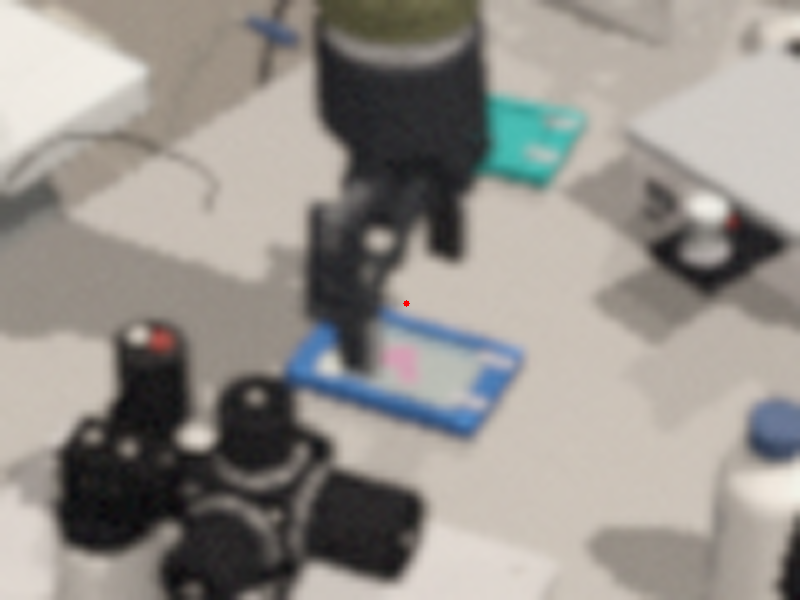

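Call:
servo_tool --increments '[{"x": 0,"y": 0,"z": -0.5,"ax": 0,"ay": 0,"az": 0,"claw": 0},{"x": 0,"y": 0,"z": -0.5,"ax": 0,"ay": 0,"az": 0,"claw": 0},{"x": 0,"y": 0,"z": -0.28,"ax": 0,"ay": 0,"az": 0,"claw": 0},{"x": 0,"y": 0,"z": 0,"ax": 0,"ay": 0,"az": 0,"claw": 0},{"x": 0,"y": 0,"z": 0,"ax": 0,"ay": 0,"az": 0,"claw": 0}]'

```text
clock: 3.75
tcp_pos: [0.4385, 0.0466, 0.0174]
orientation: [0.001, -0.13, 0.992, -0.0]
wrist_force: [0.9, -0.4, 0.3]
finger_gap: 0.0854
```

Call:
servo_tool --increments '[{"x": -0.1,"y": 0,"z": -0.1,"ax": 0,"ay": 0,"az": 0,"claw": 0},{"x": 0,"y": 0,"z": 0,"ax": 0,"ay": 0,"az": 0,"claw": 0.2},{"x": 0,"y": 0,"z": 0,"ax": 0,"ay": 0,"az": 0,"claw": 0.4},{"x": 0,"y": 0,"z": 0,"ax": 0,"ay": 0,"az": 0,"claw": 0.6},{"x": 0,"y": 0,"z": 0,"ax": 0,"ay": 0,"az": 0,"claw": 0.6}]' --newtons 40

```text
clock: 4.25
tcp_pos: [0.4351, 0.047, 0.0143]
orientation: [0.0, -0.13, 0.991, 0.0]
wrist_force: [-1.4, 0.4, 5.4]
finger_gap: 0.061
```

Call:
servo_tool --increments '[{"x": 0,"y": 0,"z": 0,"ax": 0,"ay": 0,"az": 0,"claw": 0.6},{"x": 0,"y": 0,"z": 0,"ax": 0,"ay": 0,"az": 0,"claw": 0.6},{"x": 0,"y": 0,"z": 0,"ax": 0,"ay": 0,"az": 0,"claw": 0.6}]'

```text
clock: 4.55
tcp_pos: [0.4351, 0.047, 0.0143]
orientation: [0.0, -0.13, 0.991, 0.0]
wrist_force: [-1.3, 0.6, 4.9]
finger_gap: 0.061
```

```bash
python3 - <<'E'
from h import *
s=shot("3");print(s['tcp_pos'],s['finger_gap'],s['wrist_force'])
E
```

```text
[0.43507557 0.04695089 0.01434426] 0.061022032300288714 [-1.28304125  0.57127735  4.905354  ]
```

View pics/scene_3_z.png

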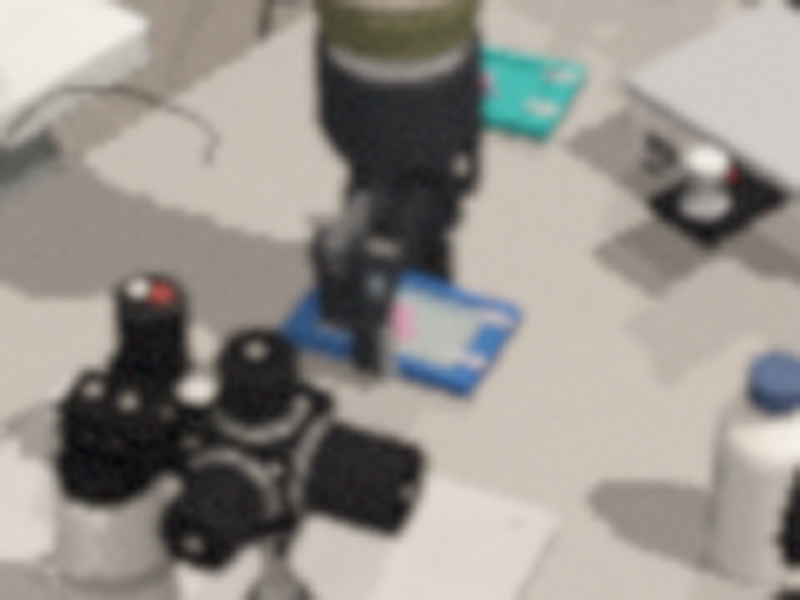

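Call:
servo_tool --increments '[{"x": 0,"y": 0,"z": 0.5,"ax": 0,"ay": 0,"az": 0,"claw": 0.6},{"x": 0,"y": 0,"z": 1,"ax": 0,"ay": 0,"az": 0,"claw": 0.6},{"x": 0,"y": 0,"z": 1,"ax": 0,"ay": 0,"az": 0,"claw": 0.6},{"x": 0,"y": 0,"z": 1,"ax": 0,"ay": 0,"az": 0,"claw": 0.6},{"x": 0,"y": 0,"z": 0.7,"ax": 0,"ay": 0,"az": 0,"claw": 0.6}]'

```text
clock: 5.1
tcp_pos: [0.4355, 0.0468, 0.1204]
orientation: [0.001, -0.13, 0.991, -0.0]
wrist_force: [1.0, -0.8, -1.3]
finger_gap: 0.061
```

Call:
servo_tool --increments '[{"x": 0.35,"y": 0.87,"z": 0,"ax": 0,"ay": 0,"az": -0.3,"claw": 0.6},{"x": 0.35,"y": 0.87,"z": 0,"ax": 0,"ay": 0,"az": -0.3,"claw": 0.6},{"x": 0.35,"y": 0.87,"z": 0,"ax": 0,"ay": 0,"az": -0.3,"claw": 0.6},{"x": 0.35,"y": 0.87,"z": 0,"ax": 0,"ay": 0,"az": -0.3,"claw": 0.6},{"x": 0.35,"y": 0.87,"z": 0,"ax": 0,"ay": 0,"az": -0.3,"claw": 0.6}]'

```text
clock: 5.6
tcp_pos: [0.4789, 0.1564, 0.1187]
orientation: [-0.0, -0.025, 1.0, -0.0]
wrist_force: [0.1, -0.6, -1.1]
finger_gap: 0.0608
```

Call:
servo_tool --increments '[{"x": 0.35,"y": 0.87,"z": 0,"ax": 0,"ay": 0,"az": -0.3,"claw": 0.6},{"x": 0.35,"y": 0.87,"z": 0,"ax": 0,"ay": 0,"az": -0.3,"claw": 0.6},{"x": 0.35,"y": 0.87,"z": 0,"ax": 0,"ay": 0,"az": -0.3,"claw": 0.6},{"x": 0.35,"y": 0.87,"z": 0,"ax": 0,"ay": 0,"az": -0.3,"claw": 0.6},{"x": 0.35,"y": 0.87,"z": 0,"ax": 0,"ay": 0,"az": -0.27,"claw": 0.6}]'

```text
clock: 6.1
tcp_pos: [0.5226, 0.2651, 0.1185]
orientation: [-0.0, 0.078, 0.997, -0.0]
wrist_force: [1.0, -0.0, -1.2]
finger_gap: 0.0608
```

Call:
servo_tool --increments '[{"x": 0,"y": 0,"z": 0,"ax": 0,"ay": 0,"az": 0,"claw": 0.6}]'

```text
clock: 6.2
tcp_pos: [0.5235, 0.2666, 0.1186]
orientation: [0.0, 0.076, 0.997, 0.001]
wrist_force: [0.7, -0.6, -0.8]
finger_gap: 0.0612
```

```bash
python3 - <<'E'
from h import *
s=env.get_state();print(s['tcp_pos'],s['orientation'],s['finger_gap'],s['wrist_force'])
shot("4",foc=[.52,.26,.08],w=50,hh=37)
shot("4",foc=[.52,.26,.08],w=50,hh=37,names=("top",))
E
```

```text
[0.52353658 0.26658698 0.11855207] [4.35159582e-04 7.58022530e-02 9.97122629e-01 5.39406523e-04] 0.061150764138069566 [ 0.67592287 -0.62387449 -0.84862645]
```

View pics/scene_4_z.png

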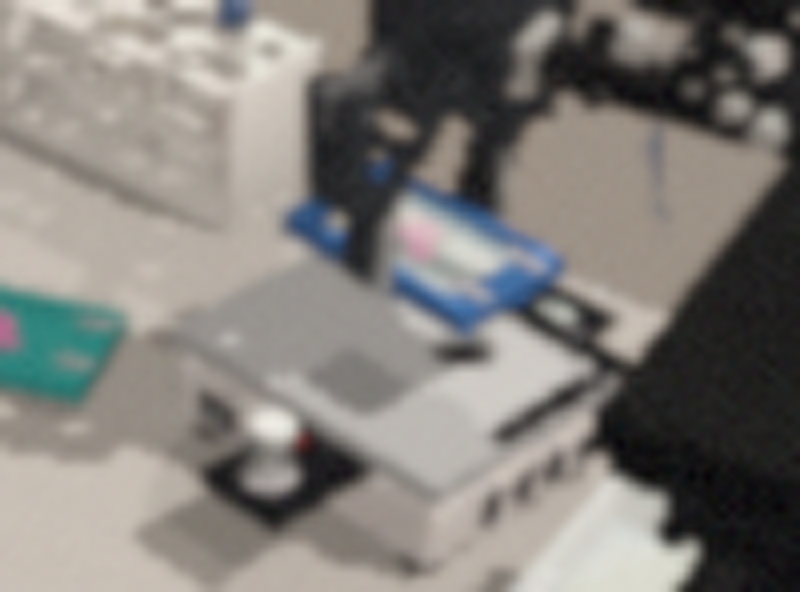

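View pics/top_4_z.png

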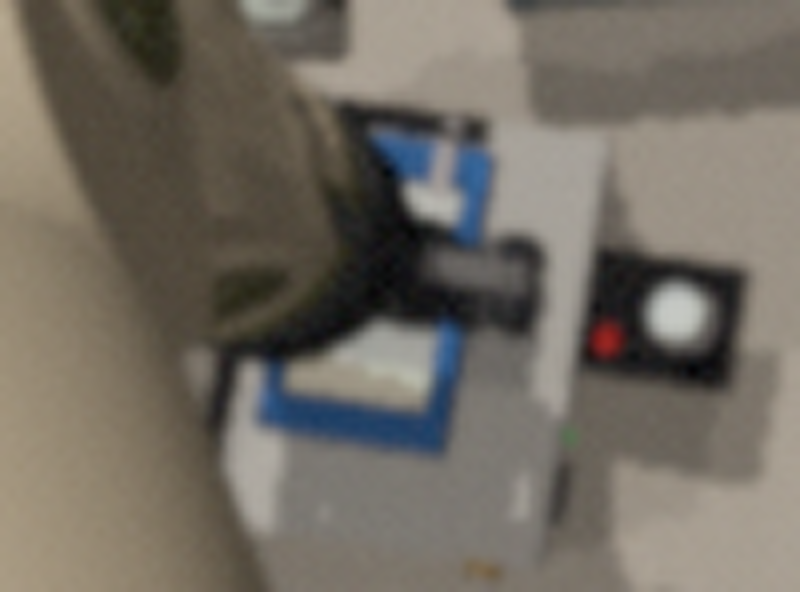

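```bash
python3 - <<'E'
from h import *
f=[.52,.26,.08]
def z2o(n,uv,w=50,hh=37):
    x,y=proj(n,[f])[0].astype(int);return np.array(uv)/8.-.5+[x-w,y-hh]
C=ray("top",z2o("top",[(443,452),(492,150),(260,423)]),.116)[:,:2];print(C)
a=np.radians(81.3);X=np.array([np.cos(a),np.sin(a)]);Y=np.array([-np.sin(a),np.cos(a)])
t=np.array([.5235,.2666])
for c in C: print("top rel tcp in lamp axes",(c-t)@X*1000,(c-t)@Y*1000)
d=C[0]-C[1];print("long dir",np.degrees(np.arctan2(d[1],d[0])))
d=C[2]-C[0];print("short dir",np.degrees(np.arctan2(d[1],d[0])))
# scene corners: right (563,265), near (465,328), left(290,215)
C=ray("scene",z2o("scene",[(563,262),(465,322),(290,215)]),.116)[:,:2];print(C)
for c in C: print("scene rel tcp",(c-t)@X*1000,(c-t)@Y*1000)
# lamp stage in the scene: corners left (178,330), near (435,492), right ~(620,370)?
S=ray("scene",z2o("scene",[(178,330),(435,492)]),.054)[:,:2]
for c in S: print("stage rel tcp scene",(c-t)@X*1000,(c-t)@Y*1000)
S=ray("top",z2o("top",[(605,137),(548,562)]),.054)[:,:2]
for c in S: print("stage rel tcp top",(c-t)@X*1000,(c-t)@Y*1000)
S=ray("top",z2o("top",[(678,312)]),.073)[:,:2]
for c in S: print("knob rel tcp top",(c-t)@X*1000,(c-t)@Y*1000)
S=ray("scene",z2o("scene",[(272,422)]),.073)[:,:2]
for c in S: print("knob rel tcp scene",(c-t)@X*1000,(c-t)@Y*1000)
E
```

```text
[[0.46969725 0.24096034]
 [0.56699011 0.22718275]
 [0.47892434 0.30001475]]
top rel tcp in lamp axes -33.482898117719024 49.30541251357906
top rel tcp in lamp axes -32.38536332102659 -48.95198963974357
top rel tcp in lamp axes 26.28772412708797 49.117106338179184
long dir 171.9399670173608
short dir 81.11949136539536
[[0.57716207 0.28226352]
 [0.56954753 0.22183606]
 [0.47353334 0.23977962]]
scene rel tcp 23.600265732990362 -50.67534828474194
scene rel tcp -37.2836915513116 -52.28873552453292
scene rel tcp -34.06978245651119 45.33486884168858
stage rel tcp scene -61.882227954409885 78.73855156626023
stage rel tcp scene -62.84140256282046 -67.19085343217125
stage rel tcp top -57.39895081836587 -67.9160591392454
stage rel tcp top -62.38639285904211 78.68423060109997
knob rel tcp top -94.687714784664 -10.181150768204414
knob rel tcp scene -97.10119089413176 -9.33641197402214
```

Call:
servo_tool --increments '[{"x": 0,"y": 0,"z": -0.7,"ax": 0,"ay": 0,"az": 0,"claw": 0.6},{"x": 0,"y": 0,"z": -0.7,"ax": 0,"ay": 0,"az": 0,"claw": 0.6},{"x": 0,"y": 0,"z": -0.4,"ax": 0,"ay": 0,"az": 0,"claw": 0.6},{"x": 0,"y": 0,"z": 0,"ax": 0,"ay": 0,"az": 0,"claw": 0.6},{"x": 0,"y": 0,"z": 0,"ax": 0,"ay": 0,"az": 0,"claw": 0.6}]'

```text
clock: 6.8
tcp_pos: [0.5226, 0.2638, 0.0741]
orientation: [-0.0, 0.077, 0.997, -0.0]
wrist_force: [0.5, -0.5, -1.4]
finger_gap: 0.0604
```

Call:
servo_tool --increments '[{"x": 0,"y": 0,"z": -0.08,"ax": 0,"ay": 0,"az": 0,"claw": 0.6},{"x": 0,"y": 0,"z": 0,"ax": 0,"ay": 0,"az": 0,"claw": 0.6}]'

```text
clock: 7.0
tcp_pos: [0.5231, 0.2644, 0.0725]
orientation: [0.001, 0.077, 0.997, 0.0]
wrist_force: [0.9, -0.1, -0.4]
finger_gap: 0.0605
```

Call:
servo_tool --increments '[{"x": 0,"y": 0,"z": -0.08,"ax": 0,"ay": 0,"az": 0,"claw": 0.6},{"x": 0,"y": 0,"z": 0,"ax": 0,"ay": 0,"az": 0,"claw": 0.6}]'

```text
clock: 7.2
tcp_pos: [0.5227, 0.2643, 0.0699]
orientation: [0.0, 0.077, 0.997, 0.0]
wrist_force: [0.1, 0.7, -1.0]
finger_gap: 0.0607
```

Call:
servo_tool --increments '[{"x": 0,"y": 0,"z": -0.06,"ax": 0,"ay": 0,"az": 0,"claw": 0.6},{"x": 0,"y": 0,"z": 0,"ax": 0,"ay": 0,"az": 0,"claw": 0.6}]'

```text
clock: 7.4
tcp_pos: [0.5228, 0.2644, 0.0685]
orientation: [0.0, 0.077, 0.997, 0.0]
wrist_force: [0.1, -0.2, -0.7]
finger_gap: 0.0608
```

Call:
servo_tool --increments '[{"x": 0,"y": 0,"z": -0.04,"ax": 0,"ay": 0,"az": 0,"claw": 0.6},{"x": 0,"y": 0,"z": 0,"ax": 0,"ay": 0,"az": 0,"claw": 0.6}]'

```text
clock: 7.6
tcp_pos: [0.5228, 0.2644, 0.0684]
orientation: [0.0, 0.077, 0.997, 0.0]
wrist_force: [-2.5, -0.7, 5.7]
finger_gap: 0.061
```

Call:
servo_tool --increments '[{"x": 0.1,"y": -0.015,"z": 0.02,"ax": 0,"ay": 0,"az": 0,"claw": 0.6},{"x": 0.1,"y": -0.015,"z": 0,"ax": 0,"ay": 0,"az": 0,"claw": 0.6},{"x": 0.08,"y": -0.012,"z": 0,"ax": 0,"ay": 0,"az": 0,"claw": 0.6}]'

```text
clock: 7.9
tcp_pos: [0.5288, 0.2636, 0.0684]
orientation: [-0.001, 0.077, 0.997, 0.0]
wrist_force: [-5.6, 0.8, 8.0]
finger_gap: 0.0609
```

Call:
servo_tool --increments '[{"x": 0.08,"y": -0.012,"z": 0,"ax": 0,"ay": 0,"az": 0,"claw": 0.6},{"x": 0.04,"y": -0.006,"z": 0,"ax": 0,"ay": 0,"az": 0,"claw": 0.6}]'

```text
clock: 8.1
tcp_pos: [0.5319, 0.2631, 0.0684]
orientation: [-0.001, 0.077, 0.997, 0.0]
wrist_force: [-5.5, 0.5, 8.4]
finger_gap: 0.0609
```

Call:
servo_tool --increments '[{"x": 0.04,"y": -0.006,"z": 0,"ax": 0,"ay": 0,"az": 0,"claw": 0.6},{"x": 0.04,"y": -0.006,"z": 0,"ax": 0,"ay": 0,"az": 0,"claw": 0.6}]'

```text
clock: 8.3
tcp_pos: [0.5331, 0.2629, 0.0684]
orientation: [-0.001, 0.076, 0.997, 0.0]
wrist_force: [-8.7, 0.8, 10.8]
finger_gap: 0.0612
```

Call:
servo_tool --increments '[{"x": 0.06,"y": -0.009,"z": 0,"ax": 0,"ay": 0,"az": 0,"claw": 0.6},{"x": 0.06,"y": -0.009,"z": 0,"ax": 0,"ay": 0,"az": 0,"claw": 0.6}]'

```text
clock: 8.5
tcp_pos: [0.5332, 0.2629, 0.0683]
orientation: [-0.004, 0.076, 0.997, 0.001]
wrist_force: [-18.2, 3.2, 17.7]
finger_gap: 0.0608
```

```bash
python3 - <<'E'
from h import *
shot("5",foc=[.52,.26,.08],w=50,hh=37)
shot("5",foc=[.52,.26,.08],w=50,hh=37,names=("top",))
E
```

```text
(no output)
```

View pics/scene_5_z.png

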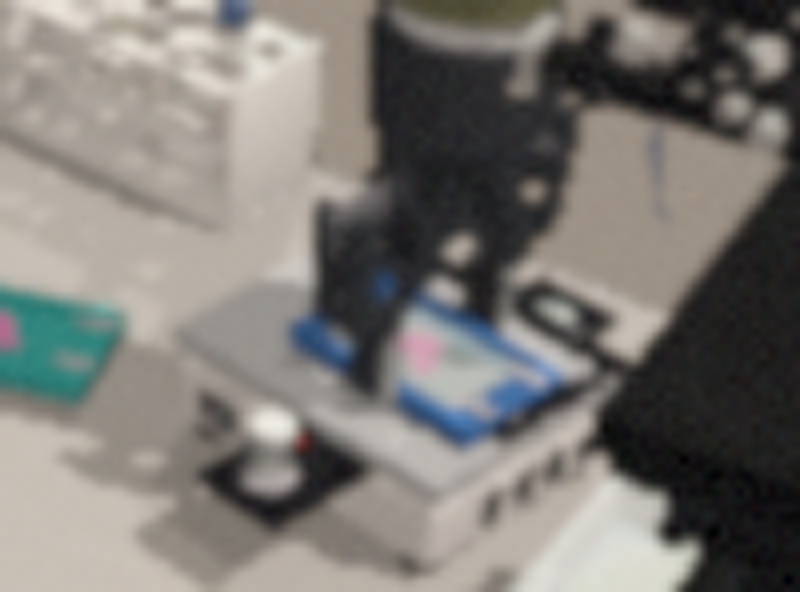

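View pics/top_5_z.png

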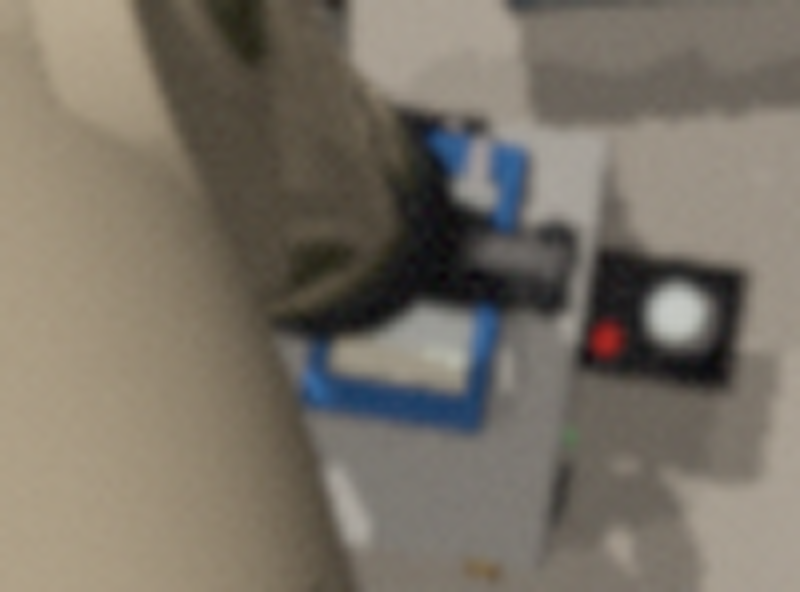

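Call:
servo_tool --increments '[{"x": -0.12,"y": 0.018,"z": 0.02,"ax": 0,"ay": 0,"az": 0,"claw": 0.6},{"x": 0,"y": 0,"z": 0,"ax": 0,"ay": 0,"az": 0,"claw": 0.15},{"x": 0,"y": 0,"z": 0,"ax": 0,"ay": 0,"az": 0,"claw": 0.15},{"x": 0,"y": 0,"z": 0,"ax": 0,"ay": 0,"az": 0,"claw": 0.15},{"x": 0,"y": 0,"z": 0,"ax": 0,"ay": 0,"az": 0,"claw": 0.15}]'

```text
clock: 9.1
tcp_pos: [0.5351, 0.2623, 0.0682]
orientation: [0.0, 0.077, 0.997, 0.0]
wrist_force: [-0.6, -0.3, 1.0]
finger_gap: 0.0724
```

Call:
servo_tool --increments '[{"x": 0,"y": 0,"z": 0.5,"ax": 0,"ay": 0,"az": 0,"claw": 0.15},{"x": 0,"y": 0,"z": 1,"ax": 0,"ay": 0,"az": 0,"claw": 0.15},{"x": -0.1,"y": -0.7,"z": 0.5,"ax": 0,"ay": 0,"az": 0,"claw": 1},{"x": -0.1,"y": -0.7,"z": 0,"ax": 0,"ay": 0,"az": 0,"claw": 1},{"x": -0.1,"y": -0.7,"z": 0,"ax": 0,"ay": 0,"az": 0,"claw": 1}]'

```text
clock: 9.6
tcp_pos: [0.5268, 0.2082, 0.1185]
orientation: [0.0, 0.077, 0.997, -0.0]
wrist_force: [0.3, 0.1, -0.4]
finger_gap: 0.0294
```

Call:
servo_tool --increments '[{"x": 0,"y": 0,"z": 0,"ax": 0,"ay": 0,"az": 0,"claw": 1},{"x": 0,"y": 0,"z": -0.4,"ax": 0,"ay": 0,"az": 0,"claw": 1},{"x": 0,"y": 0,"z": -0.4,"ax": 0,"ay": 0,"az": 0,"claw": 1},{"x": 0,"y": 0,"z": -0.4,"ax": 0,"ay": 0,"az": 0,"claw": 1},{"x": 0,"y": 0,"z": 0,"ax": 0,"ay": 0,"az": 0,"claw": 1}]'

```text
clock: 10.1
tcp_pos: [0.5255, 0.2099, 0.0857]
orientation: [-0.002, 0.076, 0.997, -0.001]
wrist_force: [-0.4, 0.6, -0.2]
finger_gap: 0.0001
```

```bash
python3 - <<'E'
from h import *
shot("6",foc=[.52,.26,.08],w=50,hh=37)
shot("6",foc=[.52,.26,.08],w=50,hh=37,names=("top",))
E
```

```text
(no output)
```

View pics/scene_6_z.png

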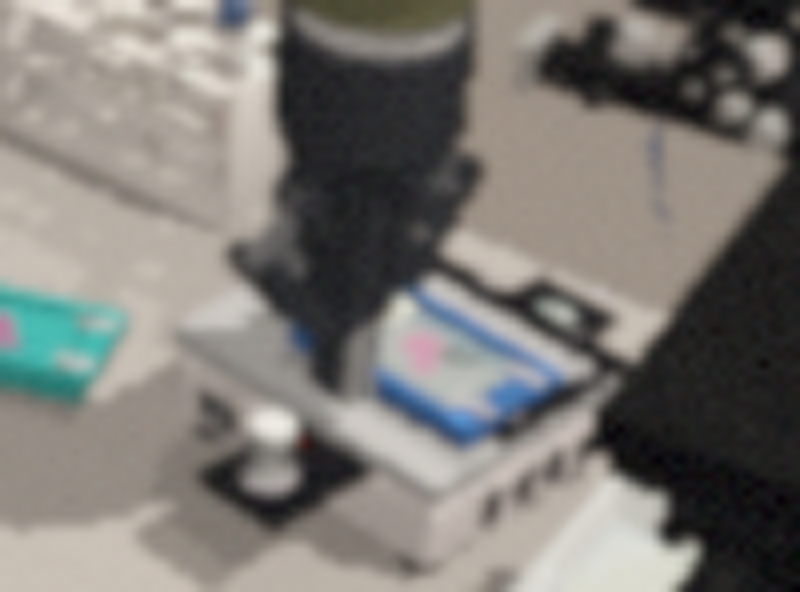

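View pics/top_6_z.png

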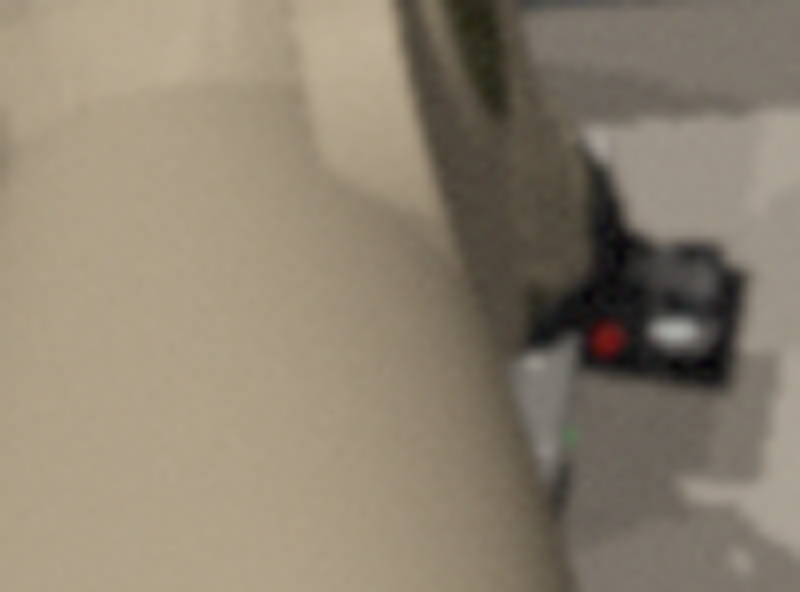

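Call:
servo_tool --increments '[{"x": 0,"y": -0.1,"z": -0.25,"ax": 0,"ay": 0,"az": 0,"claw": 1},{"x": 0,"y": 0,"z": -0.2,"ax": 0,"ay": 0,"az": 0,"claw": 1},{"x": 0,"y": 0,"z": 0,"ax": 0,"ay": 0,"az": 0,"claw": 1}]'

```text
clock: 10.5
tcp_pos: [0.5266, 0.2074, 0.0763]
orientation: [-0.001, 0.077, 0.997, -0.0]
wrist_force: [-0.5, 0.6, 0.9]
finger_gap: -0.0001
```

Call:
servo_tool --increments '[{"x": 0.03,"y": 0.2,"z": -0.06,"ax": 0,"ay": 0,"az": 0,"claw": 1},{"x": 0.03,"y": 0.2,"z": 0,"ax": 0,"ay": 0,"az": 0,"claw": 1},{"x": 0.03,"y": 0.2,"z": 0,"ax": 0,"ay": 0,"az": 0,"claw": 1}]'

```text
clock: 10.8
tcp_pos: [0.5296, 0.2229, 0.0758]
orientation: [0.0, 0.077, 0.997, 0.0]
wrist_force: [-0.2, 0.1, -0.2]
finger_gap: 0.0001
```

Call:
servo_tool --increments '[{"x": 0.025,"y": 0.16,"z": 0,"ax": 0,"ay": 0,"az": 0,"claw": 1},{"x": 0.025,"y": 0.16,"z": 0,"ax": 0,"ay": 0,"az": 0,"claw": 1}]'

```text
clock: 11.0
tcp_pos: [0.5308, 0.2309, 0.0757]
orientation: [0.0, 0.077, 0.997, -0.0]
wrist_force: [0.3, -1.0, -0.7]
finger_gap: 0.0
```

Call:
servo_tool --increments '[{"x": 0.025,"y": 0.16,"z": 0,"ax": 0,"ay": 0,"az": 0,"claw": 1},{"x": 0.025,"y": 0.16,"z": 0,"ax": 0,"ay": 0,"az": 0,"claw": 1}]'

```text
clock: 11.2
tcp_pos: [0.532, 0.2388, 0.0757]
orientation: [0.0, 0.077, 0.997, -0.0]
wrist_force: [0.2, -0.3, 1.2]
finger_gap: 0.0001
```

```bash
python3 - <<'E'
from h import *
shot("7",foc=[.52,.26,.08],w=50,hh=37)
E
```

```text
(no output)
```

View pics/scene_7_z.png

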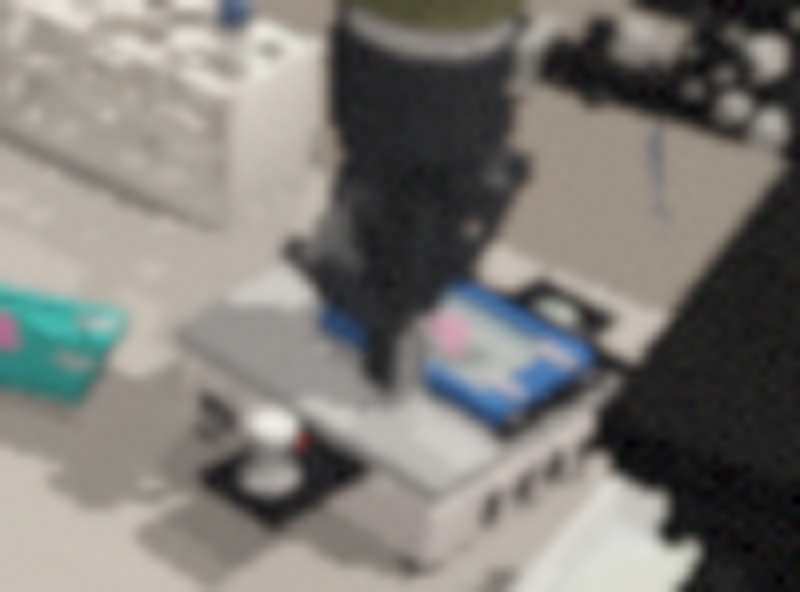

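Call:
servo_tool --increments '[{"x": 0.02,"y": 0.12,"z": 0,"ax": 0,"ay": 0,"az": 0,"claw": 1},{"x": 0.02,"y": 0.12,"z": 0,"ax": 0,"ay": 0,"az": 0,"claw": 1}]'

```text
clock: 11.45
tcp_pos: [0.5328, 0.2444, 0.0756]
orientation: [-0.0, 0.077, 0.997, -0.0]
wrist_force: [-2.6, -6.1, 2.2]
finger_gap: -0.0
```

Call:
servo_tool --increments '[{"x": 0.01,"y": 0.08,"z": 0,"ax": 0,"ay": 0,"az": 0,"claw": 1},{"x": 0.01,"y": 0.08,"z": 0,"ax": 0,"ay": 0,"az": 0,"claw": 1}]'

```text
clock: 11.65
tcp_pos: [0.532, 0.2457, 0.0755]
orientation: [-0.001, 0.077, 0.997, -0.003]
wrist_force: [-4.8, -15.0, 7.9]
finger_gap: -0.0004
```

Call:
servo_tool --increments '[{"x": 0.01,"y": 0.08,"z": 0,"ax": 0,"ay": 0,"az": 0,"claw": 1},{"x": 0.01,"y": 0.08,"z": 0,"ax": 0,"ay": 0,"az": 0,"claw": 1}]'

```text
clock: 11.85
tcp_pos: [0.5319, 0.2463, 0.0754]
orientation: [-0.001, 0.079, 0.997, -0.007]
wrist_force: [-5.3, -25.8, 11.7]
finger_gap: -0.0004
```

Call:
servo_tool --increments '[{"x": -0.03,"y": -0.4,"z": 0,"ax": 0,"ay": 0,"az": 0,"claw": 1},{"x": 0,"y": -0.5,"z": 0.6,"ax": 0,"ay": 0,"az": 0,"claw": 1},{"x": -1,"y": -0.5,"z": 1,"ax": 0,"ay": 0,"az": 0,"claw": 1},{"x": -1,"y": -1,"z": 1,"ax": 0,"ay": 0,"az": 0,"claw": 1},{"x": -1,"y": -1,"z": 0.5,"ax": 0,"ay": 0,"az": 0,"claw": 1}]'

```text
clock: 12.35
tcp_pos: [0.4589, 0.1673, 0.156]
orientation: [0.002, 0.076, 0.997, 0.001]
wrist_force: [0.6, -0.0, -1.0]
finger_gap: -0.0001
```

Call:
servo_tool --increments '[{"x": -0.8,"y": -1,"z": 0,"ax": 0,"ay": 0,"az": 0,"claw": 1},{"x": 0,"y": -1,"z": 0,"ax": 0,"ay": 0,"az": 0,"claw": 1},{"x": 0,"y": -1,"z": 0,"ax": 0,"ay": 0,"az": 0,"claw": 1},{"x": 0,"y": -1,"z": 0,"ax": 0,"ay": 0,"az": 0,"claw": 1},{"x": 0,"y": 0,"z": 0,"ax": 0,"ay": 0,"az": 0,"claw": 1}]'

```text
clock: 12.85
tcp_pos: [0.4388, 0.0655, 0.1544]
orientation: [0.001, 0.078, 0.997, 0.0]
wrist_force: [-1.0, 0.5, 0.7]
finger_gap: -0.0
```

```bash
python3 - <<'E'
from h import *
s=shot("8",foc=[.52,.26,.06],w=40,hh=30);print(s['tcp_pos'],s['orientation'])
shot("8",foc=[.52,.26,.06],w=40,hh=30,names=("top",))
E
```

```text
[0.43883528 0.06551286 0.15436183] [1.22514306e-03 7.84262149e-02 9.96919158e-01 1.45255957e-04]
```

View pics/scene_8_z.png

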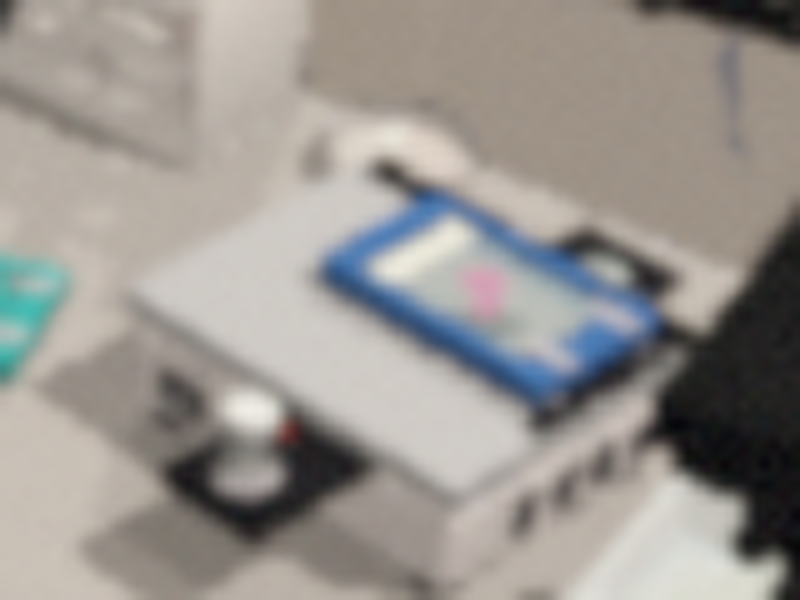

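View pics/top_8_z.png

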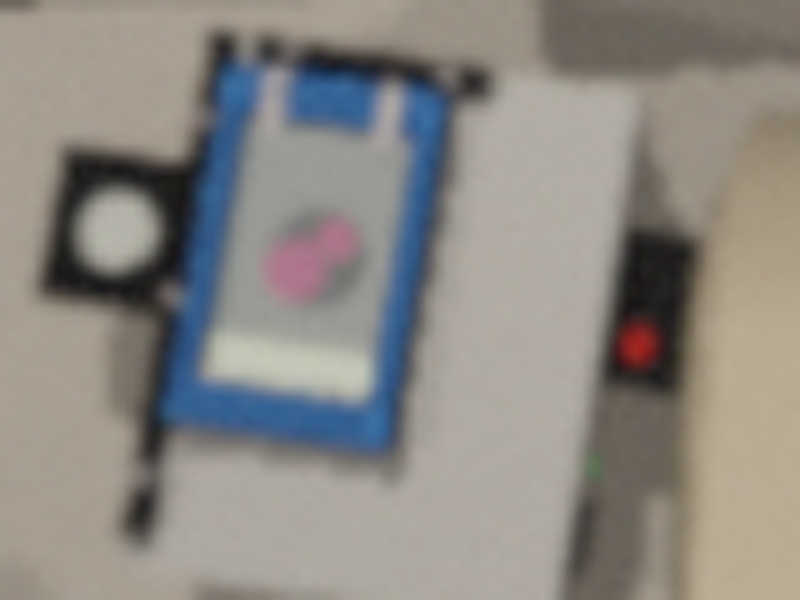

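```bash
python3 - <<'E'
from h import *
im=cv2.imread("pics/top_8.png");n="top"
x,y=proj(n,[[.52,.26,.06]])[0].astype(int);x=max(40,x);y=max(30,y)
r=(x-28,y-26,x+7,y+18);print("holder top",hold(n,im,r,.066))
im2=cv2.imread("pics/top0.png");print("ref holder bench",hold(n,im2,(236,206,284,264)))
f=lambda uv:np.array(uv)/10.-.5+[x-40,y-30]
for nm,p,q,z,h in(("hold right",(448,90),(390,448),.066,2),("hold bottom",(165,420),(388,450),.066,2),("stage right",(638,85),(588,480),.054,2)):
    P=ray(n,[f(p),f(q)],z)[:,:2];print(nm,edge(n,im,P[0],P[1],z,h,(.12,.88)))
s=cv2.imread("pics/scene_8.png");n="scene"
x,y=proj(n,[[.52,.26,.06]])[0].astype(int);f=lambda uv:np.array(uv)/10.-.5+[x-40,y-30]
for nm,p,q,z in(("s far long",(430,195),(665,310),.066),("s near long top",(325,270),(545,392),.066),("s left end",(430,195),(325,265),.066),("s stage",(135,295),(445,490),.054)):
    P=ray(n,[f(p),f(q)],z)[:,:2];print(nm,P.round(4).tolist(),edge(n,s,P[0],P[1],z,1.5,(.12,.88)))
E
```

```text
holder top (array([536.2, 288.1]), 66.4, 103.9, 81.6)
ref holder bench (array([433.5,  48.9]), 59.1, 97.6, -74.8)
hold right (array([531.46014, 252.30905], dtype=float32), np.float32(170.57599), np.float64(0.6126444639175663))
hold bottom (array([482.11746, 293.04898], dtype=float32), np.float32(82.58014), np.float64(0.7949513556763292))
stage right (array([528.2367 , 205.37292], dtype=float32), np.float32(172.87125), np.float64(0.8245924223346963))
s far long [[0.4901, 0.3156], [0.5877, 0.3088]] (array([541.91504, 316.6989 ], dtype=float32), np.float32(3.7520764), np.float64(4.004255928882952))
s near long top [[0.4879, 0.2553], [0.5812, 0.2446]] (array([531.8387 , 254.83716], dtype=float32), np.float32(170.85503), np.float64(2.352769813104043))
s left end [[0.4901, 0.3156], [0.4862, 0.2577]] (array([486.22623, 287.24338], dtype=float32), np.float32(80.39586), np.float64(0.9520365746580745))
s stage [[0.4378, 0.2167], [0.5769, 0.1947]] (array([504.36322, 205.09132], dtype=float32), np.float32(168.1621), np.float64(1.8296849284608756))
```

Call:
servo_tool --increments '[{"x": 0.2,"y": 1,"z": 0,"ax": 0,"ay": 0,"az": 0,"claw": 1},{"x": 0.2,"y": 1,"z": 0,"ax": 0,"ay": 0,"az": 0,"claw": 1},{"x": 0.2,"y": 1,"z": 0,"ax": 0,"ay": 0,"az": 0,"claw": 1},{"x": 0.2,"y": 1,"z": 0,"ax": 0,"ay": 0,"az": 0,"claw": 1},{"x": 0.2,"y": 1,"z": 0,"ax": 0,"ay": 0,"az": 0,"claw": 1}]'

```text
clock: 13.45
tcp_pos: [0.4631, 0.1948, 0.1535]
orientation: [0.0, 0.076, 0.997, 0.0]
wrist_force: [-0.0, -0.0, 0.9]
finger_gap: 0.0003
```

Call:
servo_tool --increments '[{"x": 0.1,"y": 1,"z": 0,"ax": 0,"ay": 0,"az": 0,"claw": 1},{"x": 0.1,"y": 1,"z": 0,"ax": 0,"ay": 0,"az": 0,"claw": 1},{"x": 0,"y": 1,"z": 0,"ax": 0,"ay": 0,"az": 0,"claw": 1},{"x": 0,"y": 1,"z": -0.5,"ax": 0,"ay": 0,"az": 0,"claw": 1},{"x": 0,"y": 0.3,"z": -0.5,"ax": 0,"ay": 0,"az": 0,"claw": 1}]'

```text
clock: 13.95
tcp_pos: [0.4681, 0.3034, 0.1283]
orientation: [0.001, 0.075, 0.997, 0.001]
wrist_force: [-0.1, -0.6, -1.0]
finger_gap: 0.0003
```

Call:
servo_tool --increments '[{"x": 0,"y": 0,"z": -0.8,"ax": 0,"ay": 0,"az": 0,"claw": 1},{"x": 0,"y": 0,"z": -0.5,"ax": 0,"ay": 0,"az": 0,"claw": 1},{"x": 0,"y": 0,"z": 0,"ax": 0,"ay": 0,"az": 0,"claw": 1}]'

```text
clock: 14.25
tcp_pos: [0.4662, 0.2992, 0.0933]
orientation: [-0.002, 0.077, 0.997, -0.001]
wrist_force: [-1.6, 0.1, 0.2]
finger_gap: -0.0001
```

```bash
python3 - <<'E'
from h import *
s=shot("9",foc=[.52,.26,.06],w=40,hh=30);print(s['tcp_pos'],s['orientation'])
E
```

```text
[0.46623643 0.299235   0.09334895] [-0.00205288  0.07662912  0.99705697 -0.00108051]
```

View pics/scene_9_z.png

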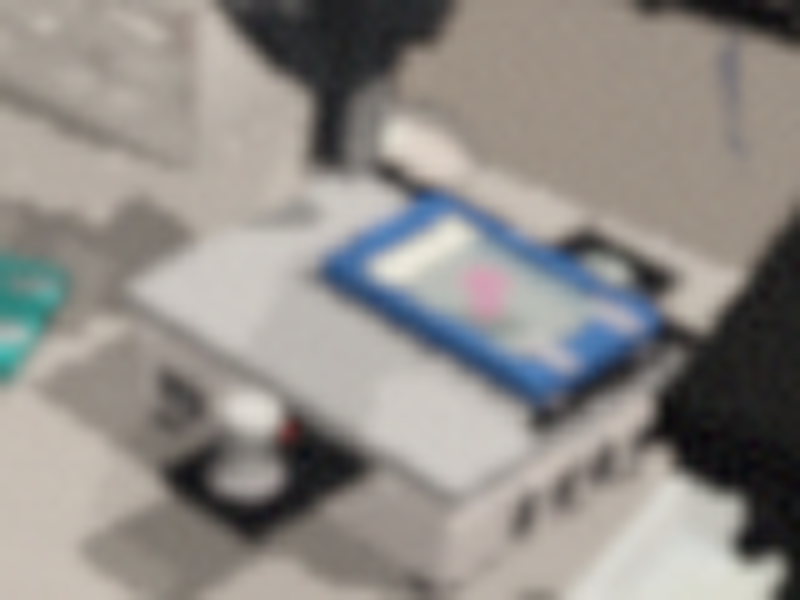

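Call:
servo_tool --increments '[{"x": 0,"y": 0,"z": -0.5,"ax": 0,"ay": 0,"az": 0,"claw": 1},{"x": 0,"y": 0,"z": -0.24,"ax": 0,"ay": 0,"az": 0,"claw": 1},{"x": 0.1,"y": -0.015,"z": 0,"ax": 0,"ay": 0,"az": 0,"claw": 1},{"x": 0.1,"y": -0.015,"z": 0,"ax": 0,"ay": 0,"az": 0,"claw": 1}]'

```text
clock: 14.7
tcp_pos: [0.4734, 0.299, 0.0771]
orientation: [0.0, 0.077, 0.997, 0.0]
wrist_force: [-0.6, -0.1, 0.5]
finger_gap: 0.0003
```

Call:
servo_tool --increments '[{"x": 0.08,"y": -0.012,"z": 0,"ax": 0,"ay": 0,"az": 0,"claw": 1},{"x": 0.08,"y": -0.012,"z": 0,"ax": 0,"ay": 0,"az": 0,"claw": 1}]'

```text
clock: 14.9
tcp_pos: [0.4754, 0.2988, 0.0772]
orientation: [-0.002, 0.077, 0.997, 0.0]
wrist_force: [-10.1, 2.9, 7.0]
finger_gap: 0.0001
```

Call:
servo_tool --increments '[{"x": 0.06,"y": -0.01,"z": 0,"ax": 0,"ay": 0,"az": 0,"claw": 1},{"x": 0.06,"y": -0.01,"z": 0,"ax": 0,"ay": 0,"az": 0,"claw": 1}]'

```text
clock: 15.1
tcp_pos: [0.4756, 0.2988, 0.0772]
orientation: [-0.004, 0.076, 0.997, 0.001]
wrist_force: [-16.9, 4.9, 11.3]
finger_gap: -0.0001
```

Call:
servo_tool --increments '[{"x": -0.5,"y": 0,"z": 0,"ax": 0,"ay": 0,"az": 0,"claw": 1},{"x": 0,"y": -0.4,"z": 0.8,"ax": 0,"ay": 0,"az": 0,"claw": 1},{"x": 0,"y": -0.7,"z": 0,"ax": 0,"ay": 0,"az": 0,"claw": 1},{"x": 0.3,"y": -0.7,"z": 0,"ax": 0,"ay": 0,"az": 0,"claw": 1},{"x": 0.6,"y": -0.7,"z": 0,"ax": 0,"ay": 0,"az": 0,"claw": 1}]'

```text
clock: 15.6
tcp_pos: [0.4899, 0.2352, 0.0977]
orientation: [0.0, 0.076, 0.997, 0.0]
wrist_force: [-0.3, -0.3, 0.2]
finger_gap: -0.0
```

Call:
servo_tool --increments '[{"x": 0.1,"y": 0,"z": -0.4,"ax": 0,"ay": 0,"az": 0,"claw": 1},{"x": 0,"y": 0,"z": -0.4,"ax": 0,"ay": 0,"az": 0,"claw": 1},{"x": 0,"y": 0,"z": 0,"ax": 0,"ay": 0,"az": 0,"claw": 1}]'

```text
clock: 15.9
tcp_pos: [0.4909, 0.2355, 0.0751]
orientation: [-0.002, 0.077, 0.997, -0.001]
wrist_force: [-0.1, -0.4, -0.0]
finger_gap: 0.0
```

Call:
servo_tool --increments '[{"x": 0.04,"y": 0.25,"z": 0,"ax": 0,"ay": 0,"az": 0,"claw": 1},{"x": 0.04,"y": 0.25,"z": 0,"ax": 0,"ay": 0,"az": 0,"claw": 1},{"x": 0.01,"y": 0.08,"z": 0,"ax": 0,"ay": 0,"az": 0,"claw": 1}]'

```text
clock: 16.2
tcp_pos: [0.4951, 0.2515, 0.0774]
orientation: [0.0, 0.076, 0.997, 0.0]
wrist_force: [0.0, -0.1, -0.2]
finger_gap: 0.0003
```

Call:
servo_tool --increments '[{"x": 0.01,"y": 0.08,"z": 0,"ax": 0,"ay": 0,"az": 0,"claw": 1},{"x": 0.01,"y": 0.08,"z": 0,"ax": 0,"ay": 0,"az": 0,"claw": 1}]'

```text
clock: 16.4
tcp_pos: [0.4954, 0.2546, 0.0772]
orientation: [0.0, 0.077, 0.997, 0.0]
wrist_force: [0.7, -0.3, 0.4]
finger_gap: 0.0
```

Call:
servo_tool --increments '[{"x": 0.01,"y": 0.08,"z": 0,"ax": 0,"ay": 0,"az": 0,"claw": 1},{"x": 0.01,"y": 0.08,"z": 0,"ax": 0,"ay": 0,"az": 0,"claw": 1}]'

```text
clock: 16.6
tcp_pos: [0.4956, 0.256, 0.0772]
orientation: [0.0, 0.077, 0.997, -0.003]
wrist_force: [-1.9, -12.2, 5.9]
finger_gap: 0.0002
```

Call:
servo_tool --increments '[{"x": 0.01,"y": 0.08,"z": 0,"ax": 0,"ay": 0,"az": 0,"claw": 1},{"x": 0.01,"y": 0.08,"z": 0,"ax": 0,"ay": 0,"az": 0,"claw": 1}]'

```text
clock: 16.8
tcp_pos: [0.4955, 0.2565, 0.0771]
orientation: [-0.0, 0.078, 0.997, -0.006]
wrist_force: [-2.2, -24.7, 9.3]
finger_gap: 0.0
```

```bash
python3 - <<'E'
from h import *
s=shot("10",foc=[.52,.26,.06],w=40,hh=30);print(s['tcp_pos'],s['orientation'],s['wrist_force'])
E
```

```text
[0.4955412  0.25647645 0.07710913] [-9.61824590e-05  7.84185747e-02  9.96899797e-01 -6.42754988e-03] [ -2.1751508  -24.67002039   9.27169213]
```

View pics/scene_10_z.png

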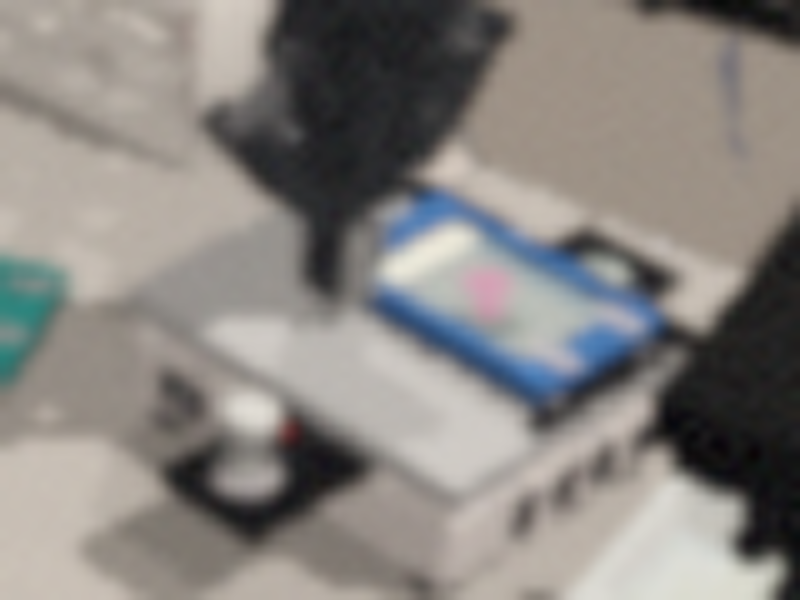

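Call:
servo_tool --increments '[{"x": -0.05,"y": -0.9,"z": 0,"ax": 0,"ay": 0,"az": 0,"claw": 1},{"x": 0.65,"y": -0.2,"z": 0,"ax": 0,"ay": 0,"az": 0,"claw": 1},{"x": 0.7,"y": -0.1,"z": 0,"ax": 0,"ay": 0,"az": 0,"claw": 1},{"x": 0.7,"y": -0.1,"z": 0,"ax": 0,"ay": 0,"az": 0,"claw": 1},{"x": 0.5,"y": 0,"z": -0.05,"ax": 0,"ay": 0,"az": 0,"claw": 1}]'

```text
clock: 17.35
tcp_pos: [0.5604, 0.2293, 0.0761]
orientation: [0.001, 0.077, 0.997, 0.0]
wrist_force: [0.1, 0.0, 0.4]
finger_gap: 0.0002
```

Call:
servo_tool --increments '[{"x": 0,"y": 0.15,"z": 0,"ax": 0,"ay": 0,"az": 0,"claw": 1},{"x": 0.03,"y": 0.2,"z": 0,"ax": 0,"ay": 0,"az": 0,"claw": 1},{"x": 0.03,"y": 0.2,"z": 0,"ax": 0,"ay": 0,"az": 0,"claw": 1}]'

```text
clock: 17.65
tcp_pos: [0.5592, 0.2417, 0.0756]
orientation: [-0.0, 0.077, 0.997, -0.003]
wrist_force: [-0.8, -18.2, 3.0]
finger_gap: -0.0001
```

Call:
servo_tool --increments '[{"x": 0.01,"y": 0.05,"z": 0,"ax": 0,"ay": 0,"az": 0,"claw": 1},{"x": 0,"y": 0,"z": 0,"ax": 0,"ay": 0,"az": 0,"claw": 1}]'

```text
clock: 17.85
tcp_pos: [0.5592, 0.2414, 0.0755]
orientation: [-0.001, 0.078, 0.997, -0.004]
wrist_force: [-0.5, -12.1, 1.9]
finger_gap: -0.0002
```

Call:
servo_tool --increments '[{"x": 0,"y": -0.8,"z": 0,"ax": 0,"ay": 0,"az": 0,"claw": 1},{"x": 0,"y": -1,"z": 0.8,"ax": 0,"ay": 0,"az": 0,"claw": 1},{"x": -0.6,"y": -1,"z": 0.9,"ax": 0,"ay": 0,"az": 0,"claw": 1},{"x": -0.8,"y": -1,"z": 0.5,"ax": 0,"ay": 0,"az": 0,"claw": 1},{"x": -1,"y": -1,"z": 0,"ax": 0,"ay": 0,"az": 0,"claw": 1}]'

```text
clock: 18.35
tcp_pos: [0.5013, 0.1246, 0.133]
orientation: [0.002, 0.076, 0.997, 0.0]
wrist_force: [0.6, 0.2, -0.3]
finger_gap: -0.0001
```

Call:
servo_tool --increments '[{"x": -1,"y": -1,"z": 0,"ax": 0,"ay": 0,"az": 0,"claw": 1},{"x": -1,"y": -1,"z": 0,"ax": 0,"ay": 0,"az": 0,"claw": 1},{"x": 0,"y": -0.5,"z": 0,"ax": 0,"ay": 0,"az": 0,"claw": 1}]'

```text
clock: 18.65
tcp_pos: [0.4462, 0.0618, 0.1306]
orientation: [-0.002, 0.077, 0.997, -0.0]
wrist_force: [0.3, -0.2, -0.0]
finger_gap: -0.0001
```

```bash
python3 - <<'E'
from h import *
shot("11",foc=[.52,.26,.06],w=40,hh=30,names=("top",))
s=shot("11",foc=[.52,.26,.06],w=40,hh=30);print(s['tcp_pos'],s['orientation'])
E
```

```text
[0.44873907 0.06068868 0.13097853] [-3.08927020e-04  7.72648094e-02  9.97010475e-01 -4.07350101e-04]
```

View pics/scene_11_z.png

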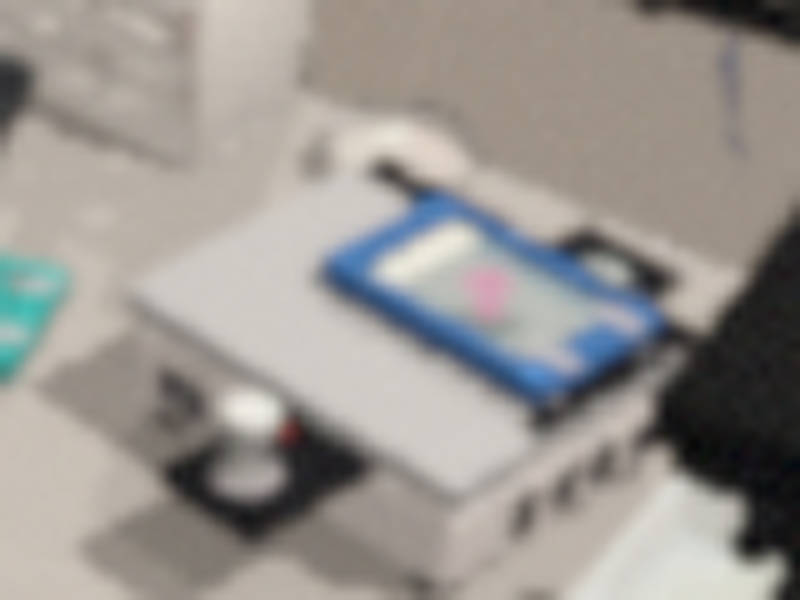

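View pics/top_11_z.png

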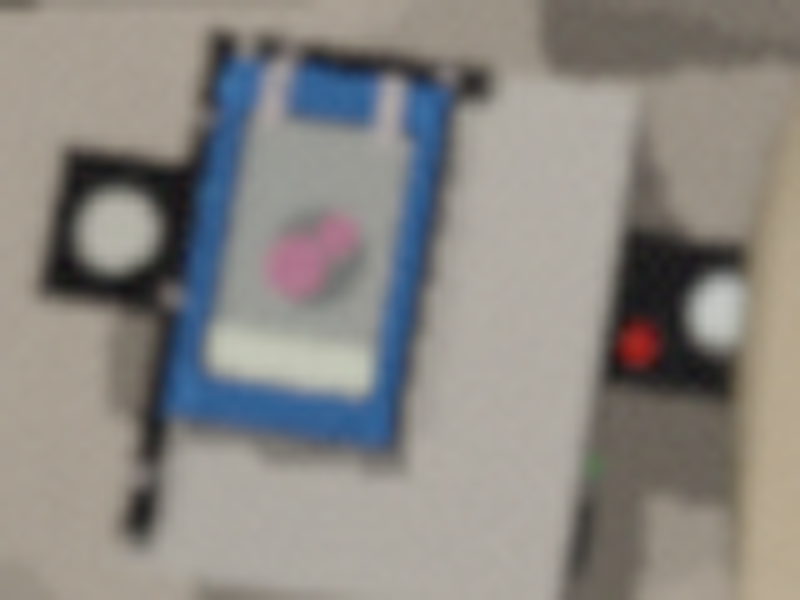

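```bash
python3 - <<'E'
from h import *
n="top"
x,y=proj(n,[[.52,.26,.06]])[0].astype(int);x=max(40,x);y=max(30,y)
f=lambda uv:np.array(uv)/10.-.5+[x-40,y-30]
g=[cv2.imread(f"pics/top_{k}.png") for k in(8,11)]
for im in g:
  for nm,p,q,z,h in(("hold right",(450,90),(391,445),.066,1.2),("hold left(rail)",(222,90),(168,400),.063,1.2),("hold bottom",(175,418),(385,444),.066,1.5),("stage right",(638,85),(610,280),.054,1.5)):
    P=ray(n,[f(p),f(q)],z)[:,:2];c,a,r=edge(n,im,P[0],P[1],z,h,(.08,.92));print(nm,c.round(1),round(float(a),2),round(float(r),2))
  r=(x-28,y-26,x+7,y+18);print(hold(n,im,r,.066))
  # saturation-weighted orientation: blue mask left/right boundary per row
  b=im[y-26:y+20,x-28:x+9].astype(float);
  d=cv2.resize(b[:,:,0]-b[:,:,2],None,fx=10,fy=10,interpolation=cv2.INTER_CUBIC)
  R=[];L=[]
  for row in range(60,360,10):
    w=np.nonzero(d[row]>45)[0]
    if len(w): R.append((w.max(),row));L.append((w.min(),row))
  for nm,S in(("R",R),("L",L)):
    S=np.array(S)/10.-.45+[x-28,y-26];W=ray(n,S,.066)[:,:2]
    v=cv2.fitLine((W*1000).astype(np.float32),cv2.DIST_HUBER,0,.01,.01).ravel()
    print(nm,len(S),np.degrees(np.arctan2(v[1],v[0]))%180,v[2:])
a,b=[cv2.cvtColor(i,cv2.COLOR_BGR2GRAY)[y-26:y+18,x-28:x+7].astype(np.float32) for i in g]
M=np.eye(2,3,dtype=np.float32)
cc,M=cv2.findTransformECC(a,b,M,cv2.MOTION_EUCLIDEAN,(3,200,1e-6),None,3);print(cc,M,"rot deg",np.degrees(np.arctan2(M[1,0],M[0,0])))
E
```

```text
hold right [519.4 254.8] 171.14 0.38
hold left(rail) [537.  318.9] 176.25 0.71
hold bottom [483.3 288.9] 82.55 0.51
stage right [559.1 201.7] 174.18 0.83
(array([536.2, 288.1]), 66.4, 103.9, 81.6)
R 30 171.34418 [530.9367  256.12982]
L 30 171.38533 [539.4796  318.33505]
hold right [519.4 254.8] 171.14 0.4
hold left(rail) [532.8 319.3] 175.56 0.83
hold bottom [483.7 288.7] 83.51 0.7
stage right [559.1 201.7] 174.18 0.77
(array([537.6, 287.7]), 66.1, 101.9, 81.8)
R 30 171.40982 [537.7458  255.12904]
L 30 171.19598 [528.82056 320.04654]
0.9802569254788822 [[ 0.99999416  0.00342514 -0.02645872]
 [-0.00342514  0.99999416 -0.24999037]] rot deg -0.19624628
```

Call:
servo_tool --increments '[{"x": 0,"y": 0,"z": 0.3,"ax": 0,"ay": 0,"az": 0.94,"claw": 0.4},{"x": 0,"y": 0,"z": 0,"ax": 0,"ay": 0,"az": 0.94,"claw": 0.4},{"x": 0,"y": 0,"z": 0,"ax": 0,"ay": 0,"az": 0.94,"claw": 0.4},{"x": 0.3,"y": 0.5,"z": 0,"ax": 0,"ay": 0,"az": 0.94,"claw": 0.4},{"x": 0.3,"y": 0.5,"z": 0,"ax": 0,"ay": 0,"az": 0.94,"claw": 0.4}]'

```text
clock: 19.25
tcp_pos: [0.467, 0.0884, 0.1386]
orientation: [0.001, -0.251, 0.968, 0.0]
wrist_force: [0.3, -0.8, -0.2]
finger_gap: 0.0512
```

Call:
servo_tool --increments '[{"x": 0.3,"y": 0.5,"z": 0,"ax": 0,"ay": 0,"az": 0.94,"claw": 0.4},{"x": 0.3,"y": 0.5,"z": 0,"ax": 0,"ay": 0,"az": 0.94,"claw": 0.4},{"x": 0.3,"y": 0.5,"z": 0,"ax": 0,"ay": 0,"az": 0.94,"claw": 0.4},{"x": 0.3,"y": 0.5,"z": 0,"ax": 0,"ay": 0,"az": 0.94,"claw": 0.4},{"x": 0.3,"y": 0.5,"z": 0,"ax": 0,"ay": 0,"az": 0.94,"claw": 0.4}]'

```text
clock: 19.75
tcp_pos: [0.5044, 0.1517, 0.1383]
orientation: [0.0, -0.55, 0.835, 0.0]
wrist_force: [0.7, -0.4, 0.4]
finger_gap: 0.0514
```

Call:
servo_tool --increments '[{"x": 0.3,"y": 0.5,"z": 0,"ax": 0,"ay": 0,"az": 0.94,"claw": 0.4},{"x": 0.3,"y": 0.4,"z": -0.4,"ax": 0,"ay": 0,"az": 0.91,"claw": 0.4},{"x": 0.1,"y": 0,"z": -0.4,"ax": 0,"ay": 0,"az": 0,"claw": 0.4},{"x": 0,"y": 0,"z": 0,"ax": 0,"ay": 0,"az": 0,"claw": 0.4}]'

```text
clock: 20.15
tcp_pos: [0.52, 0.1728, 0.1164]
orientation: [-0.001, -0.65, 0.76, 0.001]
wrist_force: [-0.6, -0.1, -0.7]
finger_gap: 0.0512
```

```bash
python3 - <<'E'
from h import *
s=env.get_state();t=s['tcp_pos'];print(t,s['orientation'],s['finger_gap'])
shot("12",[[.5197,.174,.073],[*t[:2],.073]],foc=[.52,.2,.08],w=40,hh=30)
E
```

```text
[0.52002992 0.17280156 0.11643496] [-1.23352288e-03 -6.50100236e-01  7.59847098e-01  7.41265150e-04] 0.05123511775283468
```

View pics/scene_12_z.png

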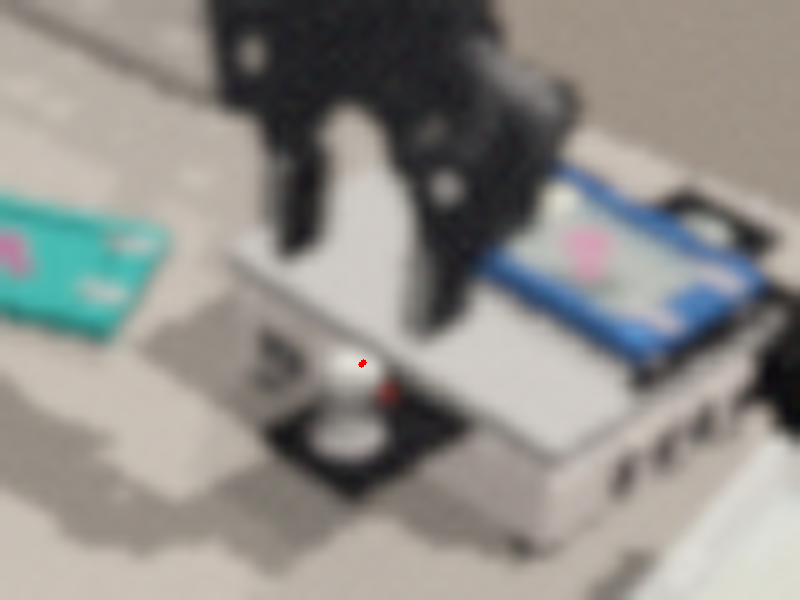

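Call:
servo_tool --increments '[{"x": 0,"y": 0,"z": -0.6,"ax": 0,"ay": 0,"az": 0,"claw": 0.4},{"x": 0,"y": 0,"z": -0.6,"ax": 0,"ay": 0,"az": 0,"claw": 0.4},{"x": 0,"y": 0,"z": -0.4,"ax": 0,"ay": 0,"az": 0,"claw": 0.4},{"x": 0,"y": 0,"z": 0,"ax": 0,"ay": 0,"az": 0,"claw": 0.4}]'

```text
clock: 20.6
tcp_pos: [0.5194, 0.1716, 0.0772]
orientation: [-0.001, -0.65, 0.76, 0.001]
wrist_force: [-0.5, -0.4, 0.4]
finger_gap: 0.0513
```

Call:
servo_tool --increments '[{"x": 0,"y": 0,"z": -0.3,"ax": 0,"ay": 0,"az": 0,"claw": 0.4},{"x": 0,"y": 0,"z": 0,"ax": 0,"ay": 0,"az": 0,"claw": 0.4}]'

```text
clock: 20.8
tcp_pos: [0.5205, 0.172, 0.0705]
orientation: [-0.0, -0.651, 0.759, 0.0]
wrist_force: [-0.3, 0.4, 0.6]
finger_gap: 0.0511
```

```bash
python3 - <<'E'
from h import *
s=env.get_state();t=s['tcp_pos'];print(t,s['orientation'],s['finger_gap'])
shot("13",foc=[.52,.2,.08],w=40,hh=30)
E
```

```text
[0.52051847 0.17197608 0.07054388] [-1.80105616e-04 -6.50519607e-01  7.59489431e-01  1.15578404e-04] 0.05114244461101736
```

View pics/scene_13_z.png

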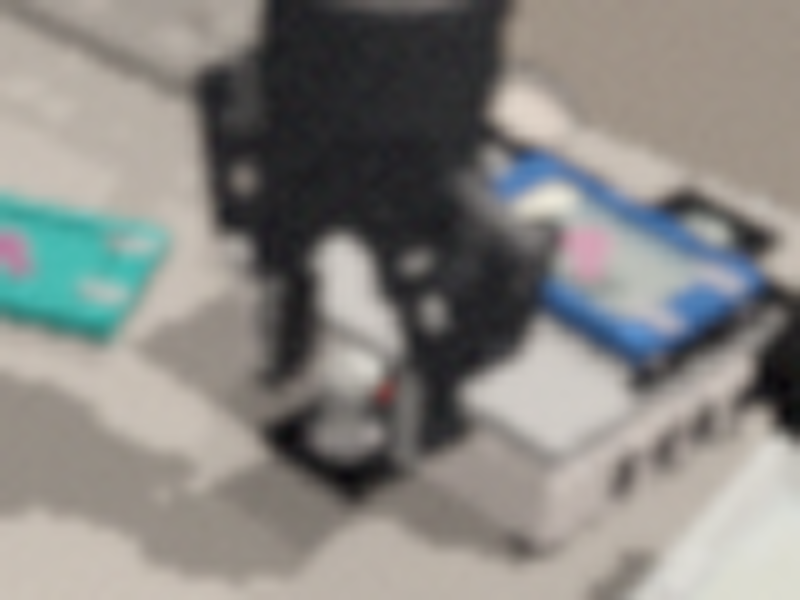

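Call:
servo_tool --increments '[{"x": 0,"y": 0.04,"z": -0.08,"ax": 0,"ay": 0,"az": 0,"claw": 0.5},{"x": 0,"y": 0,"z": 0,"ax": 0,"ay": 0,"az": 0,"claw": 0.7},{"x": 0,"y": 0,"z": 0,"ax": 0,"ay": 0,"az": 0,"claw": 0.9},{"x": 0,"y": 0,"z": 0,"ax": 0,"ay": 0,"az": 0,"claw": 0.9},{"x": 0,"y": 0,"z": 0,"ax": 0,"ay": 0,"az": 0,"claw": 0.9}]' --newtons 40

```text
clock: 21.35
tcp_pos: [0.5182, 0.1738, 0.0691]
orientation: [-0.001, -0.651, 0.759, 0.002]
wrist_force: [-6.7, 2.2, 6.2]
finger_gap: 0.0164
```

Call:
servo_tool --increments '[{"x": -0.11,"y": -0.2,"z": 0,"ax": 0,"ay": 0,"az": 0,"claw": 0.9},{"x": -0.03,"y": -0.2,"z": 0,"ax": 0,"ay": 0,"az": 0,"claw": 0.9},{"x": -0.03,"y": -0.2,"z": 0,"ax": 0,"ay": 0,"az": 0,"claw": 0.9}]'

```text
clock: 21.65
tcp_pos: [0.5159, 0.1601, 0.0692]
orientation: [0.001, -0.651, 0.759, 0.002]
wrist_force: [-1.7, 6.3, 0.9]
finger_gap: 0.0168
```

```bash
python3 - <<'E'
from h import *
s=env.get_state();t=s['tcp_pos'];print(t,s['orientation'],s['finger_gap'],s['wrist_force'])
shot("14",foc=[.52,.2,.08],w=40,hh=30)
E
```

```text
[0.51592663 0.16006896 0.06923223] [ 0.00117855 -0.65140031  0.75873138  0.00171407] 0.016825611766645 [-1.70715714  6.31519075  0.903707  ]
```

View pics/scene_14_z.png

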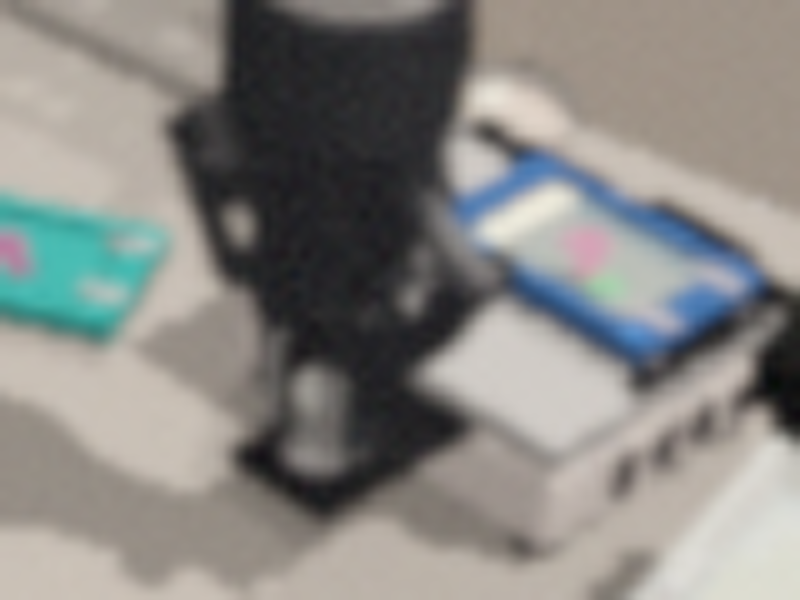

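Call:
servo_tool --increments '[{"x": -0.025,"y": -0.16,"z": 0,"ax": 0,"ay": 0,"az": 0,"claw": 0.9},{"x": -0.025,"y": -0.16,"z": 0,"ax": 0,"ay": 0,"az": 0,"claw": 0.9},{"x": -0.025,"y": -0.16,"z": 0,"ax": 0,"ay": 0,"az": 0,"claw": 0.9},{"x": 0,"y": 0,"z": 0,"ax": 0,"ay": 0,"az": 0,"claw": 0.9}]'

```text
clock: 22.1
tcp_pos: [0.5137, 0.1452, 0.0692]
orientation: [-0.001, -0.651, 0.759, -0.0]
wrist_force: [-4.2, -5.1, 5.7]
finger_gap: 0.0162
```

```bash
python3 - <<'E'
from h import *
s=env.get_state();t=s['tcp_pos'];print(t,s['orientation'],s['finger_gap'],s['wrist_force'])
shot("15",foc=[.52,.2,.08],w=40,hh=30)
shot("15",foc=[.52,.2,.08],w=40,hh=30,names=("top",))
E
```

```text
[0.51371163 0.14516005 0.06915726] [-1.21794921e-03 -6.50564003e-01  7.59450325e-01 -4.45220901e-04] 0.016249678054722907 [-4.15870698 -5.07786151  5.65106399]
```

View pics/scene_15_z.png

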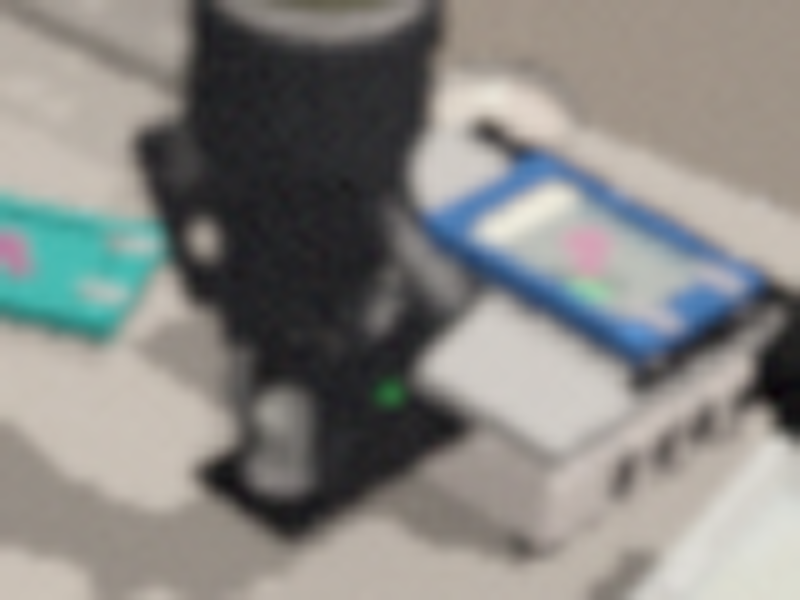

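View pics/top_15_z.png

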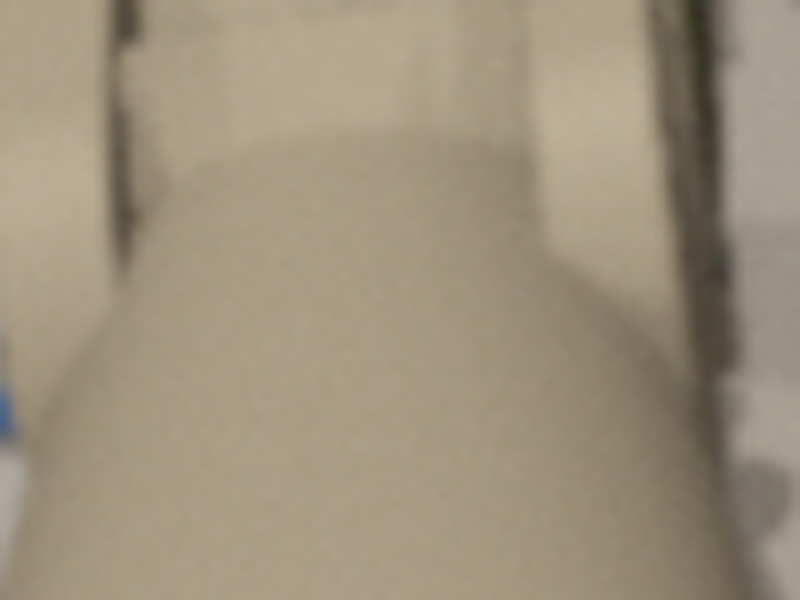

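Call:
servo_tool --increments '[{"x": -0.005,"y": -0.03,"z": 0,"ax": 0,"ay": 0,"az": 0,"claw": 0.9},{"x": 0,"y": 0,"z": 0,"ax": 0,"ay": 0,"az": 0,"claw": 0.6},{"x": 0,"y": 0,"z": 0,"ax": 0,"ay": 0,"az": 0,"claw": 0.5},{"x": 0,"y": 0,"z": 0,"ax": 0,"ay": 0,"az": 0,"claw": 0.4},{"x": 0,"y": 0,"z": 0,"ax": 0,"ay": 0,"az": 0,"claw": 0.4}]'

```text
clock: 22.7
tcp_pos: [0.5146, 0.1454, 0.0688]
orientation: [0.0, -0.651, 0.759, -0.0]
wrist_force: [0.1, -0.6, -0.1]
finger_gap: 0.0514
```

Call:
servo_tool --increments '[{"x": 0,"y": 0,"z": 0.4,"ax": 0,"ay": 0,"az": 0,"claw": 0.4},{"x": 0,"y": 0,"z": 0.8,"ax": 0,"ay": 0,"az": 0,"claw": 0.4},{"x": 0,"y": 0,"z": 1,"ax": 0,"ay": 0,"az": 0,"claw": 0.4},{"x": 0,"y": -0.5,"z": 1,"ax": 0,"ay": 0,"az": 0,"claw": 0.4},{"x": -1,"y": -1,"z": 0,"ax": 0,"ay": 0,"az": 0,"claw": 0.4}]'

```text
clock: 23.2
tcp_pos: [0.4947, 0.1084, 0.1534]
orientation: [0.004, -0.651, 0.759, -0.003]
wrist_force: [-0.1, -0.1, 0.6]
finger_gap: 0.0509
```

Call:
servo_tool --increments '[{"x": -1,"y": -1,"z": 0,"ax": 0,"ay": 0,"az": 0,"claw": 0.4},{"x": -1,"y": -1,"z": 0,"ax": 0,"ay": 0,"az": 0,"claw": 0.4},{"x": -1,"y": -1,"z": 0,"ax": 0,"ay": 0,"az": 0,"claw": 0.4},{"x": 0,"y": -1,"z": 0,"ax": 0,"ay": 0,"az": 0,"claw": 0.4},{"x": 0,"y": -1,"z": 0,"ax": 0,"ay": 0,"az": 0,"claw": 0.4}]'

```text
clock: 23.7
tcp_pos: [0.4138, -0.0179, 0.1498]
orientation: [0.0, -0.651, 0.759, -0.001]
wrist_force: [0.6, 0.6, 0.5]
finger_gap: 0.0517
```

Call:
servo_tool --increments '[{"x": 0,"y": -1,"z": 0,"ax": 0,"ay": 0,"az": 0,"claw": 0.4},{"x": 0,"y": -1,"z": 0,"ax": 0,"ay": 0,"az": 0,"claw": 0.4},{"x": 0,"y": 0,"z": 0,"ax": 0,"ay": 0,"az": 0,"claw": 0.4}]'

```text
clock: 24.0
tcp_pos: [0.4151, -0.0695, 0.1498]
orientation: [0.0, -0.649, 0.76, -0.001]
wrist_force: [0.3, -0.2, 0.5]
finger_gap: 0.0514
```

```bash
python3 - <<'E'
from h import *
s=env.get_state();t=s['tcp_pos'];print(t,s['clock'],s['wrist_force'])
shot("16",foc=[.52,.22,.06],w=50,hh=37)
shot("16",foc=[.52,.22,.06],w=50,hh=37,names=("top",))
E
```

```text
[ 0.41514135 -0.06948266  0.14975595] 24.0 [ 0.27024054 -0.17935431  0.47290769]
```

View pics/scene_16_z.png

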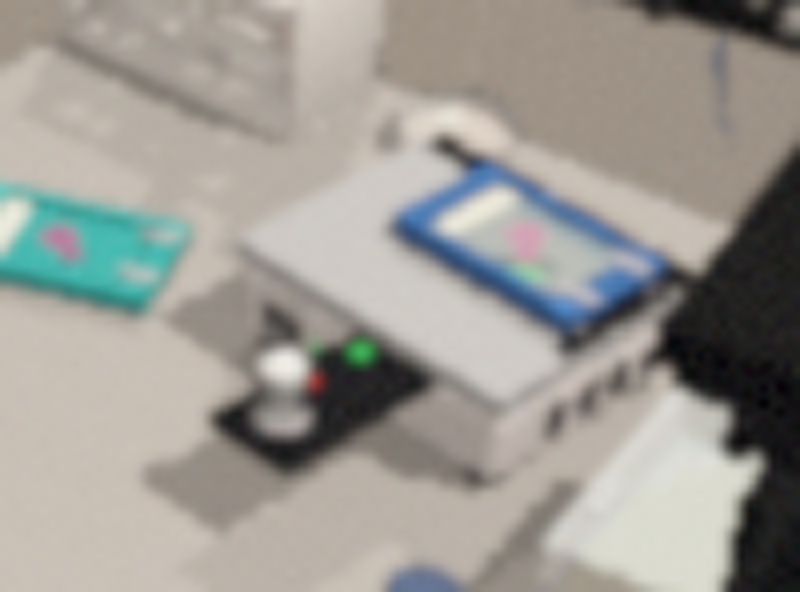

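View pics/top_16_z.png

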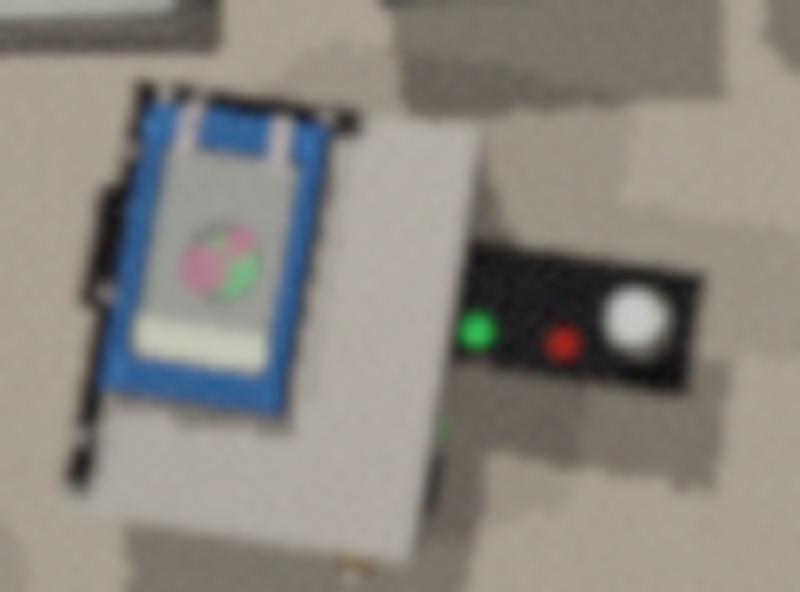

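View pics/top_16.png

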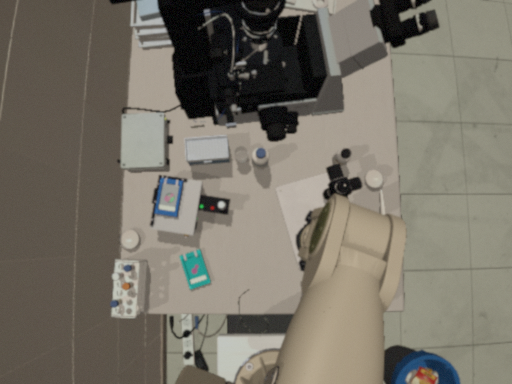

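```bash
python3 - <<'E'
from h import *
n="top";a0=cv2.imread("pics/top0.png");a=cv2.imread("pics/top_16.png")
def knob(im,roi):
    h=cv2.cvtColor(im,cv2.COLOR_BGR2HSV);m=cv2.inRange(h,(0,0,130),(179,60,255));c=big(m,roi);return ray(n,cv2.minEnclosingCircle(c)[0],.073)[0,:2]*1000
x,y=proj(n,[[.52,.22,.06]])[0].astype(int);u=x-50+63.5/.8;v=y-37+32/.8
u=int(x-50+79);v=int(y-37+40)
k0=knob(a0,(203,196,218,210));k1=knob(a,(u-6,v-6,u+8,v+8));print(k0,k1,np.linalg.norm(k1-k0))
g8=cv2.imread("pics/top_11.png")
xx,yy=proj(n,[[.535,.288,.066]])[0].astype(int)
A,B=[cv2.cvtColor(i,cv2.COLOR_BGR2GRAY)[yy-24:yy+24,xx-18:xx+18].astype(np.float32) for i in(g8,a)]
cc,M=cv2.findTransformECC(A,B,np.eye(2,3,dtype=np.float32),cv2.MOTION_EUCLIDEAN,(3,200,1e-6),None,3);print(cc,M)
# bystanders: diff first vs last
d=cv2.absdiff(cv2.GaussianBlur(a0,(0,0),1),cv2.GaussianBlur(a,(0,0),1)).max(2);m=(d>40).astype(np.uint8)
for s in cv2.connectedComponentsWithStats(m)[2][1:]:
    if s[4]>12: print(s)
E
```

```text
[518.34411963 171.67445285] [514.36536687 142.62019128] 29.325425637549642
0.8757803140608835 [[ 0.99996555  0.00829937  0.09771596]
 [-0.00829937  0.99996555  0.16580036]]
[155 178  29  41 447]
[166 179  10   7  55]
[142 186  13  22 145]
[165 193  10   9  72]
[330 193  25  48 706]
[206 199  10  12  78]
[218 198  14  26 206]
[218 202   5   5  19]
[ 296  202   35  111 1607]
[199 204   5   5  21]
[382 214  11  16  94]
[242 216  29  40 357]
[248 218   9   6  46]
[379 232   5   5  16]
[305 237   5   9  43]
[311 239   4   6  17]
[387 238   4   7  16]
[349 243   8   7  39]
[384 252   5  10  39]
[379 262  12  17  87]
[330 270  41  41 924]
[379 277   4  13  28]
[380 303   6   8  27]
[293 314  10  11  74]
[228 316  62  17 267]
[491 325  21  22 332]
[ 284  326   98   58 4479]
[ 222  334   63   50 1650]
[261 351  17  12 138]
[ 385  350  105   34 1793]
[176 366  58  18 547]
[199 369   5   4  16]
[244 375  14   9  78]
```

```bash
python3 -c "
from workcell import env
print(env.hand_in(), env.get_state()['clock'])"
```

```text
the job is handed in; nothing more can be done
the job is handed in; nothing more can be done
```

The holder is on the lamp stage in the corner, against the back rail and side stop. After that I pulled the filter slide from shut to green and let go. I handed the job in at about 24 s with the arm clear of everything.

**Holder:**
- I set it on the stage and slid it to the side stop while still gripping it. I then pushed it into the back rail with closed fingers, once at the middle (about 25 N).
- A second push at its end towards the side stop (about 17 N) closed a gap of about 0.6 mm, seen by comparing the top pictures. Final pushes near the two ends of its long side were about 25 N and 18 N.
- The last top pictures show its long side at about 171.3°, against 171.3–171.6° for the stage. No gap to the rail or stop is visible.

**Filter slide:** The camera shows the knob moved 29.3 mm for the nominal 30 mm. The arm moved about 29 mm and felt the slide being drawn into the notch. The green dot is out of the slot and green light shows under the slide. It never went near the clear opening.

**Other objects:** The look-alike stands where it was, and nothing I could see had moved. The arm hides or shades part of the bench in the last picture, so that area was not checked.

**Checks that disagreed:**
- The push near the robot-side end stopped 4–5 mm further towards the rail than the other two pushes predicted. The pictures before and after show no rotation of the holder, so I trusted them.
- The two cameras disagreed by about 5 mm in absolute position, so I placed things relative to the lamp and by contact force.
- The cameras cannot confirm the holder's fit in the corner to better than about 1 mm.

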